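Press a tea tin's lid home in the bench locking clamp

ROBOT

A 6-joint arm with a two-finger parallel gripper is mounted at the origin on the work surface. World frame = base frame: x ahead of the robot, y to its left, z up, the work surface at z = 0. Lengths are in m, angles in rad, forces in N, time in s.
With the tool pointing down it reaches from about 0.325 to 0.925 m from the base axis. Payload 3.1 kg.
Tool frame: the origin (TCP) lies on the centre line of the jaws, within the pads' length; the fingertips stand 14 mm ahead of it and the grasp point (between the pads) lies 5 mm behind it; z points along the fingers, y is the direction in which the jaws open and shut (so a half turn about z gives the same grasp; the last joint's range is limited). The gripper opens to 85 mm and grips with 20 to 120 N. Pads are 22 mm wide; open, the fingers measure 114 mm over their backs; the gripper's body (76 mm by 85 mm) begins 54 mm behind the grasp point. The pads swing forward as they close: fully open they stand 13 mm farther back than shut.
Start: joints at [-1.292, 0.217, 1.613, -0, 1.311, -0.112], TCP at [0.238, -0.578, 0.245] pointing down, gripper open.
Joint ranges: [-2.75, 2.75], [-0.78, 2.1], [0.31, 2.55], [-1.13, 4.27], [0.13, 2.63], [-2.58, 2.58]. Speed limits (rad/s): [2.79, 2.79, 3.14, 3.14, 3.14, 3.14].

INTERFACE

Orientations are given as a unit quaternion [w, x, y, z].
In Python, from bench import sense, camera, arm gives the robot as it stands.
- The arm moves only by the tool arm_command, never from a script. Its arguments are lists of equal length, an entry for each row: "slide": the shift along the tool's x, y, z in m, a list of three; "turn": the turn about the tool's z in rad. A call has 1 to 10 rows; each row shifts and turns the commanded pose from where the row before left it, along the tool's axes as they then stand; what a row does not reach is not made up. A row lasts 1/10 s, in which the tool goes at most 50 mm and 8.59 degrees, less where a joint would pass 70% of its speed; a pose out of reach is approached as far as the arm can. A call with a gripper value outside its range is refused whole. "fingers" is the opening in per cent of the stroke, from 0 (shut) to 100 (fully open), set as the call begins (left out, the last holds). The fingers move at their own pace and stop on an object; "force" is the grip in N (left out, the last holds). Time passes only in rows, so rows that do not move let the fingers close. It gives the time, the measured TCP pose, the force and the opening at its end, in the units of the state.
- sense(): the state, without advancing time (a new reading comes with each control period).
- camera(name): name is "scene" or "top"; returns a dict with "pixels" (480x640x3 uint8, blue, green, red), "K" (3x3 intrinsics, pixels), "cam_to_world" (4x4, takes a point from camera to world coordinates). Camera axes: x right, y down, z forward; pixel columns grow to the right and rows downward; lengths in m; the calibration is good to about 2 mm. A picture is of the moment at which its call begins. There is no depth.
- arm.job_done(): hands the job in, once; it reports no verdict.
The state is a dict: "t": time; "qpos": joint angles; "joint_velocities": joint speeds; "joint_torque": joint torques, N m; "tool_pos": TCP position; "orientation": TCP orientation; "wrist_force": force on the tool from outside, world axes, zero at the start; "ft_torque": the same for the moment, N m; "finger_gap": finger opening in m.
Only numpy, scipy, OpenCV 4.12 (cv2) and the standard library are available. Lean on these libraries where they do the work, as an engineer would, in place of code of your own. Each camera call takes 0.05 s, during which the arm holds its last target.

TASK

Slide the tea tin fully into the V stop under the clamp's open jaw, then press the clamp's hand lever down until it goes over centre and stays locked by itself, so that the jaw presses the tin's lid fully home. Then let go of the hand lever, press the release lever down so that the clamp springs open again, and leave the tin standing in its stop with its lid shut. Push gently throughout, and leave the other things on the table alone.

Things in the scene. Friction and masses are not known exactly. Their poses are not given: they have to be found in the camera images.
- clamp: Steel bench clamp working like locking pliers, bolted down. Grey plate 410 x 92 mm, 12 mm thick. Origin on the table straight below the hand lever's pivot; z up, +x along the plate to jaw and tin, -x to hand lever, then release lever. Plate from x = -190 to 220, y = +-46 mm. The jaw, linked to the hand lever, is 20 mm wide; open, its end is at x = 105 to 125 mm, up to 165 mm high, its pad 4 mm or more above the lid.
- lever_pivot (a point): Hand lever's pivot: 105 mm straight above the clamp's origin, axis along the clamp's y, between two cheeks (clamp x = -24 to 68 mm, up to 146 mm high).
- nest (a point): The seat: point on the plate's top (12 mm above the table; clamp x = 122, y = 0 mm) where the tin's centre stands when it touches both stops of the V. The stops are 22 mm high, at 45 degrees, open towards the clamp's +x, mouth about 75 mm wide: they centre the tin when it is pushed along the clamp's -x.
- tin: Round aluminium tea tin, 60 mm diameter, body 55 mm high, about 0.2 kg, upright and loose on the clamp's plate, 35 to 65 mm from the seat towards the clamp's +x and up to 12 mm to a side. Origin: centre of its underside. Push it by the side of its body; over 25 N is too much.
- lid (a joint): Push-in steel lid, 57 mm diameter, in the tin's mouth: how far it stands proud, in m (0 = fully home, top 60 mm above the tin's underside; starts at 0.005 to 0.008). It is stiff (about 30 N to move it): too stiff to be pressed in by hand, it needs the clamp.
- handle: Hand lever: steel bar 18 x 16 mm, 135 mm long, rubber grip 26 mm wide, 18 mm thick on its last 44 mm. Origin at its pivot; lies along its own -x, own z is its upper side. Open it leans 0.95 rad up from level and is pushed down about the clamp's y axis. The push at the grip grows to about 6 to 8 N, falls to nothing at the centre; short of the centre it springs back up. Over 16 N is too much.
- handle_tip (a point): Top of the hand lever's grip, 120 mm out from its pivot, 9 mm above the bar's centre line: the place to push. 208 mm above the table when open. Past its centre the lever snaps by itself 0.06 rad further to a hard stop and stays. A hidden screw sets the centre, anywhere from 0.2 rad above to 0.06 rad below level: it must be felt for.
- release (a joint): Release lever: 0 = at rest, paddle up; grows to at most 1.1 rad as the paddle is pushed down; a light spring returns it. Its inner nose rises under the hand lever and, after 0.1 to 0.7 rad of free travel, lifts it back over centre with about 4 to 6 N on the paddle; the hand lever then springs up.
- release_hinge (a point): Release lever's hinge, beyond the end of the hand lever: clamp x = -160, z = 100 mm, axis along the clamp's y, between two cheeks 110 mm high.
- release_pad (a point): Centre of the top of the release lever's steel paddle (32 x 30 mm), at clamp x = -219, z = 123 mm at rest; 59 mm out from and 23 mm above the release hinge, about which it turns downwards.
- carton_a: White and green closed carton, 80 x 130 x 75 mm, on the table beyond the clamp; leave it alone. Origin: centre of its underside.
- jar: Amber glass jar, 60 mm diameter, 90 mm high, on the table beyond the clamp; leave it alone. Origin: centre of its underside.
- scoop: Wooden spoon, 160 mm long, lying on the table to the right; leave it alone. Origin: its underside.
Things that resemble listed ones, but are neither listed nor needed, are in the scene too. Of the things like the tin, leave any that is pink; of the rest the smaller one is meant.

How it is judged:
On the way, in this order (a step that is already met when the one before it is completed fails the run):
1. the tin stands in the V stop, within 5 mm of the seat, its lid still proud, the clamp open (horizontal distance between tin and nest below 0.005 m and angle between tin's own z axis and vertical below 0.1 rad and value of joint lid above 0.003 m and height (world z) of handle_tip above 0.17 m), for 0.2 s.
2. the hand lever stays down by itself with no finger on it, the lid is home (within 2 mm) and the tin still in its seat (height (world z) of handle_tip below 0.134 m and contact force between the fingers and handle below 0.3 N and value of joint lid below 0.002 m and horizontal distance between tin and nest below 0.006 m), for 0.3 s.
3. the release lever is pressed while the hand lever is still down, with no finger on the hand lever (value of joint release above 0.08 rad and height (world z) of handle_tip below 0.14 m and contact force between the fingers and handle below 0.3 N).
4. the clamp has sprung open (height (world z) of handle_tip above 0.185 m), for 0.2 s.
At the end, for the whole second after the job is handed in: The clamp is open (top of the hand lever's grip more than 185 mm above the table), the release lever back at rest (under 0.1 rad), the lid home to within 2 mm, and the tin upright (within 0.1 rad), at rest and within 8 mm of its seat (height (world z) of handle_tip above 0.185 m and value of joint lid below 0.002 m and horizontal distance between tin and nest below 0.008 m and angle between tin's own z axis and vertical below 0.1 rad and linear speed of tin below 0.02 m/s and value of joint release below 0.1 rad); the robot touches nothing.
It fails at once if the hand lever is pushed with more than 16 N (contact force between the fingers and handle above 16 N).
It fails at once if the tin or its lid is pushed with more than 25 N by the fingers (contact force between the fingers and tin above 25 N).
It fails at once if the carton, jar or spoon is moved more than 20 mm (distance of any of carton_a, jar, scoop from where it was at the start of the episode above 0.02 m).
It also fails if it takes over 72 s, if anything falls off the work surface, if the arm or the gripper's body presses on something with over 40 N, if the wrist force passes 120 N, or if a joint passes its speed limit or range.

## Working session

There is one attempt and no reset: what is moved stays moved. The work goes in short steps, Python scripts to look and compute and a tool call to move; the robot and the scene stay as the last step left them, time stands still between calls to the robot, and variables do not carry over. Pictures are saved under pics/ and viewed, and the job is handed in when it is done.

Besides the shell and the picture viewer there is one more tool, called after ">>>" as name(argument=value, ...), one argument or row to a line, values as JSON. arm_command: Moves the arm, as the interface text tells. Its arguments: {"type":"object","properties":{"slide":{"type":"array","items":{"type":"array","items":{"type":"number"}}},"turn":{"type":"array","items":{"type":"number"}},"fingers":{"type":"number"},"force":{"type":"number"}},"required":["slide","turn"]}

```bash
ls; mkdir -p pics; python3 - <<'E'
from bench import sense,camera
import cv2,numpy as np
s=sense();print({k:np.round(v,3).tolist() for k,v in s.items()})
for n in("scene","top"):
    c=camera(n);cv2.imwrite(f"pics/{n}0.png",c["pixels"]);print(n,np.round(c["K"],1).tolist(),np.round(c["cam_to_world"],4).tolist())
E
```

```text
pics
{'t': 0.0, 'qpos': [-1.292, 0.218, 1.615, 0.0, 1.311, -0.112], 'joint_velocities': [-0.001, 0.0, -0.001, -0.001, -0.0, 0.001], 'joint_torque': [-0.001, -39.685, -30.385, -0.0, 0.01, 0.0], 'tool_pos': [0.238, -0.577, 0.244], 'orientation': [-0.001, 0.981, 0.194, -0.0], 'wrist_force': [-0.495, -0.06, 0.348], 'ft_torque': [0.011, -0.015, 0.073], 'finger_gap': 0.085}
scene [[501.1, 0.0, 325.5], [0.0, 501.1, 234.5], [0.0, 0.0, 1.0]] [[0.6524, 0.634, -0.4153, 1.0234], [0.7578, -0.5539, 0.3449, -0.4433], [-0.0114, -0.5397, -0.8418, 1.0967], [0.0, 0.0, 0.0, 1.0]]
top [[498.0, 0.0, 315.4], [0.0, 498.0, 236.0], [0.0, 0.0, 1.0]] [[0.0219, -0.9948, 0.0992, 0.4545], [-0.9997, -0.0205, 0.015, -0.0596], [-0.0129, -0.0995, -0.995, 1.2154], [0.0, 0.0, 0.0, 1.0]]
```

View pics/scene0.png

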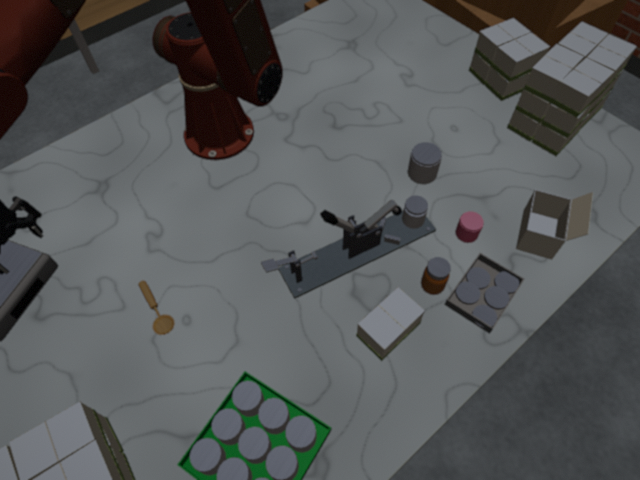

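View pics/top0.png

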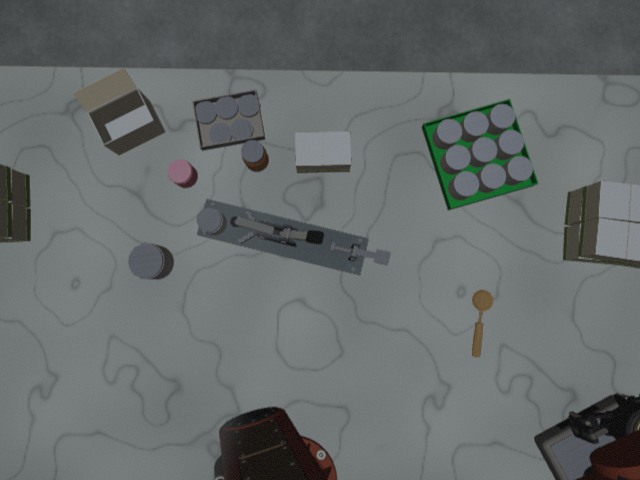

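```bash
python3 - <<'E'
import cv2
a=cv2.imread("pics/top0.png")[140:300,110:410];b=cv2.imread("pics/scene0.png")[130:310,240:500]
g=lambda i:cv2.convertScaleAbs(i,alpha=1.6)
cv2.imwrite("pics/topc.png",g(cv2.resize(a,(795,424),interpolation=cv2.INTER_CUBIC)))
cv2.imwrite("pics/scenec.png",g(cv2.resize(b,(780,540),interpolation=cv2.INTER_CUBIC)))
E
```

```text
(no output)
```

View pics/topc.png

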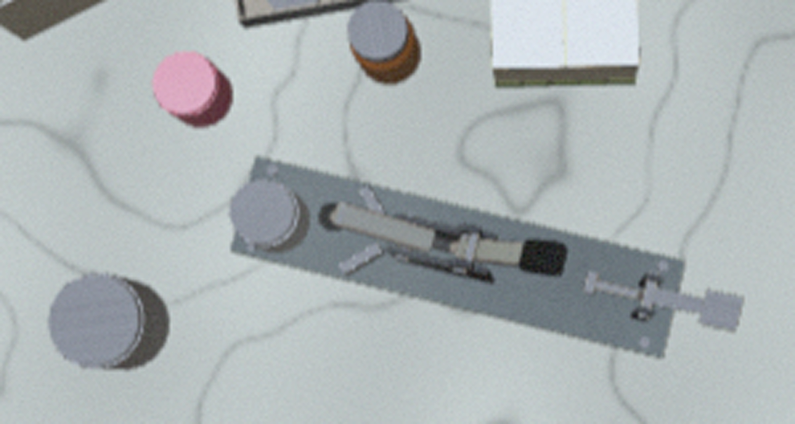

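View pics/scenec.png

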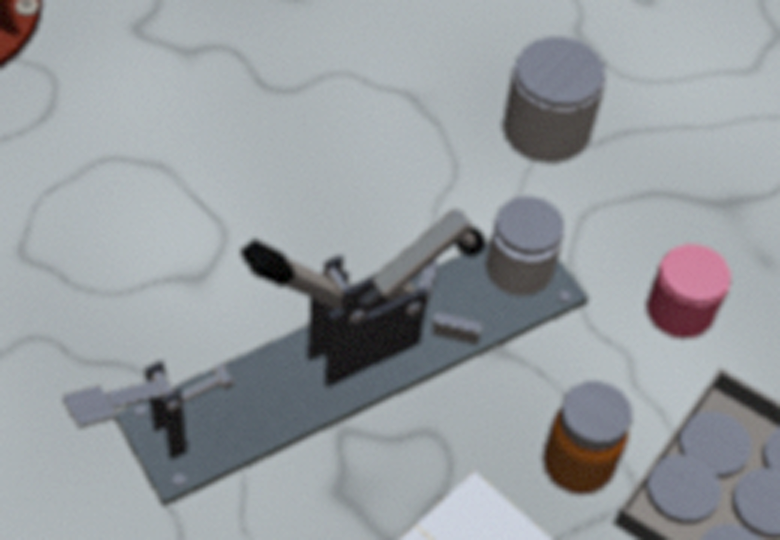

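```bash
cat >h.py <<'E'
import numpy as np,cv2
TK=np.array([[498.0,0,315.4],[0,498.0,236],[0,0,1]]);SK=np.array([[501.1,0,325.5],[0,501.1,234.5],[0,0,1]])
from bench import sense,camera
def ray(c,p,z):
    d=c["cam_to_world"][:3,:3]@np.linalg.inv(c["K"])@[p[0],p[1],1];o=c["cam_to_world"][:3,3]
    return o+d*(z-o[2])/d[2]
def proj(c,P):
    T=np.linalg.inv(c["cam_to_world"]);q=c["K"]@(T[:3,:3]@P+T[:3,3]);return q[:2]/q[2]
E
python3 - <<'E'
from h import *
t=camera("top");s=camera("scene")
for z in(0.012,):
  C=[ray(t,(110+(u+.5)/2.65-.5,140+(v+.5)/2.65-.5),z)[:2] for u,v in [(257,157),(232,251),(663,357),(684,262)]]
  C=np.array(C);print(np.round(C,4).tolist(),[np.linalg.norm(C[i]-C[(i+1)%4]) for i in range(4)])
# refine via mask
g=t["pixels"].astype(int)
hsv=cv2.cvtColor(t["pixels"],cv2.COLOR_BGR2HSV)
for p in[(270,250),(235,245),(340,255),(300,300)]:print(hsv[p[1],p[0]],t["pixels"][p[1],p[0]])
S=np.array([ray(s,(240+u/3,130+v/3),.012)[:2] for u,v in[(586,299),(166,502),(120,415)]]);print("scene",S.round(4).tolist())
ax=(C[0]+C[1])/2-(C[2]+C[3])/2;ax/=np.linalg.norm(ax);ang=np.arctan2(ax[1],ax[0])
ctr=C.mean(0);org=ctr-ax*.015;y=np.array([-ax[1],ax[0]])
print("ang",ang,"org",org,"nest",org+ax*.122)
tin=ray(t,(110+265/2.65,140+213/2.65),.0785)[:2];
tin2=ray(s,(240+528/3,130+224/3),.0785)[:2]
for q in(tin,tin2):print(q,(q-org)@ax,(q-org)@y)
for u,v,z in[(722,312,.123),(545,258,.208)]:
  q=ray(t,(110+u/2.65,140+v/2.65),z)[:2];print(q,(q-org)@ax,(q-org)@y)
for n,u,v,z in[("rpad",87,404,.123),("tip",268,258,.208)]:
  q=ray(s,(240+u/3,130+v/3),z)[:2];print(n,q,(q-org)@ax,(q-org)@y)
E
```

```text
[[0.6604, 0.2273], [0.5725, 0.2466], [0.4838, -0.1505], [0.5709, -0.1686]] [np.float64(0.09000190911101456), np.float64(0.4068951770772487), np.float64(0.08893342436154247), np.float64(0.40593352555344947)]
[101  33  84] [84 80 73]
[ 95  13 117] [117 116 111]
[104  36  77] [77 72 66]
[ 90   7 105] [105 105 102]
scene [[0.6635, 0.2242], [0.5757, -0.169], [0.4895, -0.1482]]
ang 1.3497821091265774 org [0.56859331 0.02405631] nest [0.59533806 0.14308873]
[0.59908469 0.20158496] 0.17989467636939963 0.009168009342815723
[0.60289734 0.20237389] 0.18150022492287252 0.0056210501842743595
[ 0.51859092 -0.19108951] -0.22087401529398829 0.0016220058043589709
[ 0.55218826 -0.04500024] -0.0709730895042134 0.0008674840957608771
rpad [ 0.5207102  -0.19115527] -0.22047358806011835 -0.0004601483085155829
tip [ 0.55444726 -0.0420411 ] -0.06759071307746327 -0.000687866587557649
```

```bash
cat >>h.py <<'E'
ORG=np.array([.5705,.0235]);A=1.350
X=np.array([np.cos(A),np.sin(A)]);Y=np.array([-X[1],X[0]])
def c2w(x,y):return ORG+x*X+y*Y
def w2c(p):d=np.asarray(p)[:2]-ORG;return np.array([d@X,d@Y])
def yaw(s):
    w,x,y,z=s["orientation"];return np.arctan2(2*(x*y+w*z),1-2*(y*y+z*z))
def plan(tgt,n,yt=A+np.pi/2):
    s=sense();p=s["tool_pos"].copy() if hasattr(s["tool_pos"],'copy') else np.array(s["tool_pos"]);p=np.array(p);y0=yaw(s)
    T=np.array([*c2w(*tgt[:2]),tgt[2]]);p0=p.copy();yw=y0;sl=[];tu=[]
    for i in range(1,n+1):
        g=p0+(T-p0)*i/n;d=g-p
        R=np.array([[np.cos(yw),np.sin(yw),0],[np.sin(yw),-np.cos(yw),0],[0,0,-1]])
        r=np.round(R.T@d,4);sl.append(r.tolist());p=p+R@r
        th=round(float(yw-(y0+(yt-y0)*i/n)),4);tu.append(th);yw-=th
    print("slide",sl,"turn",tu)
def st():
    s=sense();p=s["tool_pos"];print("t",round(float(s["t"]),2),"clamp",w2c(p).round(4),"z",round(float(p[2]),4),"yaw-A",round(yaw(s)-A-np.pi/2,4),"F clamp",np.round([np.dot(s["wrist_force"][:2],X),np.dot(s["wrist_force"][:2],Y),s["wrist_force"][2]],2),"gap",round(float(s["finger_gap"]),4))
E
python3 - <<'E'
from h import *
t=camera("top")
for n,p,z in[("big",(150,261),.1),("pink",(182,173),.06),("jar",(253,153),.09)]:print(n,w2c(ray(t,p,z)),c2w(0,0))
plan((.266,0,.27),20)
st()
E
```

```text
big [0.28202573 0.13396269] [0.5705 0.0235]
pink [ 0.2788372  -0.08368876] [0.5705 0.0235]
jar [ 0.12122056 -0.16361153] [0.5705 0.0235]
slide [[0.0345, -0.0323, -0.0013], [0.0382, -0.0278, -0.0012], [0.0415, -0.0227, -0.0013], [0.044, -0.0172, -0.0013], [0.0458, -0.0116, -0.0012], [0.0469, -0.0058, -0.0013], [0.0472, 0.0003, -0.0013], [0.0469, 0.0062, -0.0012], [0.0457, 0.0121, -0.0013], [0.0438, 0.0177, -0.0013], [0.0412, 0.0231, -0.0013], [0.038, 0.0281, -0.0012], [0.0341, 0.0327, -0.0013], [0.0297, 0.0368, -0.0013], [0.0248, 0.0402, -0.0012], [0.0196, 0.043, -0.0013], [0.014, 0.0451, -0.0013], [0.0082, 0.0466, -0.0012], [0.0022, 0.0472, -0.0013], [-0.0037, 0.0471, -0.0013]] turn [-0.1265, -0.1265, -0.1265, -0.1265, -0.1265, -0.1265, -0.1265, -0.1265, -0.1265, -0.1265, -0.1265, -0.1265, -0.1265, -0.1265, -0.1265, -0.1265, -0.1265, -0.1265, -0.1265, -0.1265]
t 0.25 clamp [-0.6592  0.1928] z 0.2446 yaw-A -2.53 F clamp [ 0.05  0.5  -0.01] gap 0.0854
```

Three things look like the tin. The pink one at top (182,173) is excluded. The larger grey one at (150,261) stands off the plate. The smaller grey one at (210,220) stands on the plate, so it's the one meant, and the crop confirms this.

>>> arm_command(
  slide=[
    [0.034, -0.032, -0.002],
    [0.038, -0.028, -0.002],
    [0.041, -0.023, -0.002],
    [0.044, -0.017, -0.002],
    [0.046, -0.012, -0.002],
    [0.047, -0.006, -0.002],
    [0.047, 0, -0.002],
    [0.047, 0.006, -0.002],
    [0.046, 0.012, -0.002],
    [0.044, 0.018, -0.002],
  ],
  turn=[-0.126, -0.126, -0.126, -0.126, -0.126, -0.126, -0.126, -0.126, -0.126, -0.126],
  fingers=60,
  force=40,
)

```text
t: 1.25
tool_pos: [0.4332, -0.1456, 0.2656]
orientation: [0.0, 0.676, 0.736, 0.0]
wrist_force: [0.5, -1.4, 0.5]
finger_gap: 0.0509
```

```bash
python3 -c "
from h import *
st();plan((.266,0,.27),10)"
```

```text
t 1.25 clamp [-0.1951  0.0969] z 0.2656 yaw-A -1.2651 F clamp [-1.23 -0.75  0.46] gap 0.0509
slide [[0.0411, 0.0231, -0.0004], [0.0378, 0.0281, -0.0005], [0.0339, 0.0327, -0.0004], [0.0296, 0.0367, -0.0005], [0.0247, 0.0401, -0.0004], [0.0194, 0.0429, -0.0004], [0.0139, 0.045, -0.0005], [0.0081, 0.0465, -0.0004], [0.0021, 0.047, -0.0004], [-0.0038, 0.047, -0.0005]] turn [-0.1265, -0.1265, -0.1265, -0.1266, -0.1265, -0.1265, -0.1265, -0.1265, -0.1265, -0.1265]
```

>>> arm_command(
  slide=[
    [0.041, 0.023, -0.001],
    [0.038, 0.028, -0.001],
    [0.034, 0.033, -0.001],
    [0.03, 0.037, 0],
    [0.025, 0.04, 0],
    [0.019, 0.043, 0],
    [0.014, 0.045, 0],
    [0.008, 0.046, 0],
    [0.002, 0.047, 0],
    [-0.004, 0.047, 0],
  ],
  turn=[-0.1265, -0.1265, -0.1265, -0.1265, -0.1265, -0.1265, -0.1265, -0.1265, -0.1265, -0.1265],
)

```text
t: 2.25
tool_pos: [0.6312, 0.2823, 0.268]
orientation: [-0.0, 0.11, 0.994, -0.0]
wrist_force: [1.2, -0.5, 0.1]
finger_gap: 0.0511
```

>>> arm_command(
  slide=[
    [0, 0, 0],
    [0, 0, 0],
  ],
  turn=[0, 0],
)

```text
t: 2.45
tool_pos: [0.6304, 0.2812, 0.2671]
orientation: [-0.001, 0.112, 0.994, -0.001]
wrist_force: [-0.5, 0.2, -0.6]
finger_gap: 0.0511
```

```bash
python3 -c "
from h import *
st();plan((.268,0,.042),6)"
```

```text
t 2.45 clamp [ 0.2646 -0.002 ] z 0.2671 yaw-A -0.004 F clamp [ 0.11  0.56 -0.59] gap 0.0511
slide [[0.0003, 0.0006, 0.0375], [0.0004, 0.0005, 0.0375], [0.0003, 0.0006, 0.0376], [0.0004, 0.0006, 0.0375], [0.0003, 0.0005, 0.0375], [0.0003, 0.0006, 0.0375]] turn [-0.0007, -0.0006, -0.0007, -0.0006, -0.0007, -0.0007]
```

>>> arm_command(
  slide=[
    [0, 0.002, 0.03],
    [0, 0.002, 0.04],
    [0.001, 0.002, 0.04],
    [0.001, 0, 0.04],
    [0, 0, 0.03],
    [0, 0, 0.02],
    [0, 0, 0.015],
    [0, 0, 0.01],
    [0, 0, 0],
  ],
  turn=[0, 0, 0, 0, 0, 0, 0, 0, 0],
)

```text
t: 3.35
tool_pos: [0.6299, 0.286, 0.0429]
orientation: [-0.0, 0.113, 0.994, -0.0]
wrist_force: [0.3, -0.4, 0.7]
finger_gap: 0.0516
```

```bash
python3 -c "
from h import *
st()
for n in('top','scene'):
  c=camera(n);p=proj(c,np.array([*c2w(.2,0),.05])).astype(int);print(n,p)
  i=c['pixels'][max(p[1]-60,0):p[1]+60,max(p[0]-80,0):p[0]+80]
  cv2.imwrite('pics/%s1.png'%n,cv2.convertScaleAbs(cv2.resize(i,None,fx=4,fy=4,interpolation=2),alpha=1.8))
"
```

```text
t 3.35 clamp [ 0.2691 -0.0005] z 0.0429 yaw-A -0.006 F clamp [-0.27 -0.39  0.69] gap 0.0516
top [205 215]
scene [422 210]
```

View pics/top1.png

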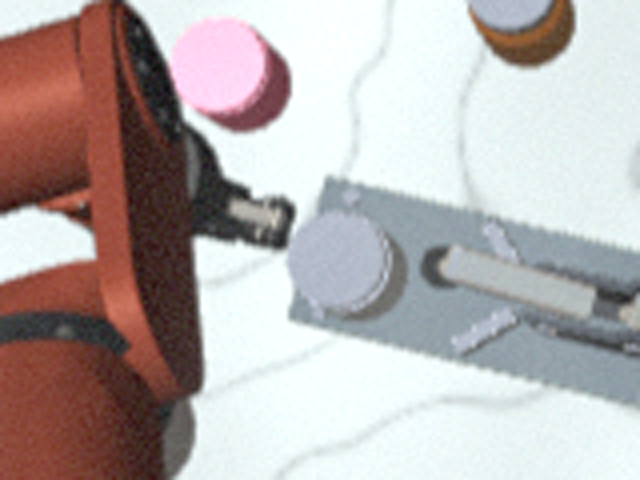

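View pics/scene1.png

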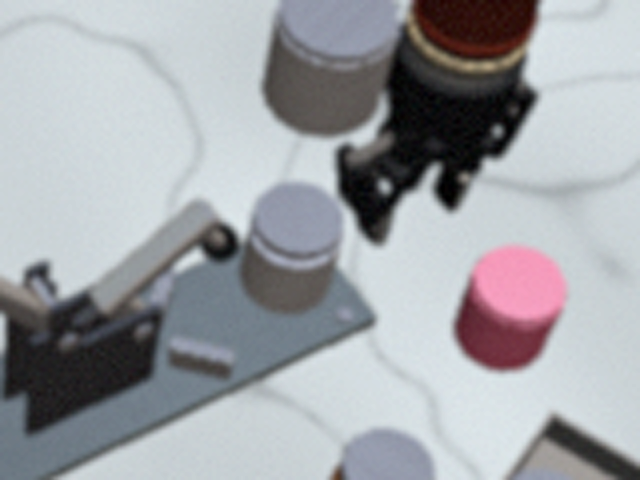

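>>> arm_command(
  slide=[
    [0.001, -0.006, 0],
    [0.001, -0.008, 0],
    [0.001, -0.008, 0],
    [0, -0.008, 0],
    [0, -0.008, 0],
    [0, -0.008, 0],
    [0, -0.006, 0],
    [0, -0.006, 0],
  ],
  turn=[0, 0, 0, 0, 0, 0, 0, 0],
)

```text
t: 4.25
tool_pos: [0.616, 0.2314, 0.0452]
orientation: [0.002, 0.113, 0.994, 0.001]
wrist_force: [4.6, 6.7, 5.7]
finger_gap: 0.0511
```

```bash
cat > look.py <<'E'
from h import *
import sys
st();k=sys.argv[1];cx=float(sys.argv[2]);cz=float(sys.argv[3])
ims=[]
for n in('top','scene'):
  c=camera(n);p=proj(c,np.array([*c2w(cx,0),cz])).astype(int);
  x0,y0=p[0]-50,p[1]-60;print(n,x0,y0)
  i=c['pixels'][y0:y0+120,x0:x0+100]
  ims.append(cv2.convertScaleAbs(cv2.resize(i,None,fx=4,fy=4,interpolation=2),alpha=1.8))
cv2.imwrite(f'pics/{k}.png',np.hstack(ims))
E
python3 look.py p2 .15 .05
```

```text
t 4.25 clamp [0.2128 0.0012] z 0.0452 yaw-A -0.0054 F clamp [ 7.52 -3.02  5.74] gap 0.0511
top 176 160
scene 355 158
```

View pics/p2.png

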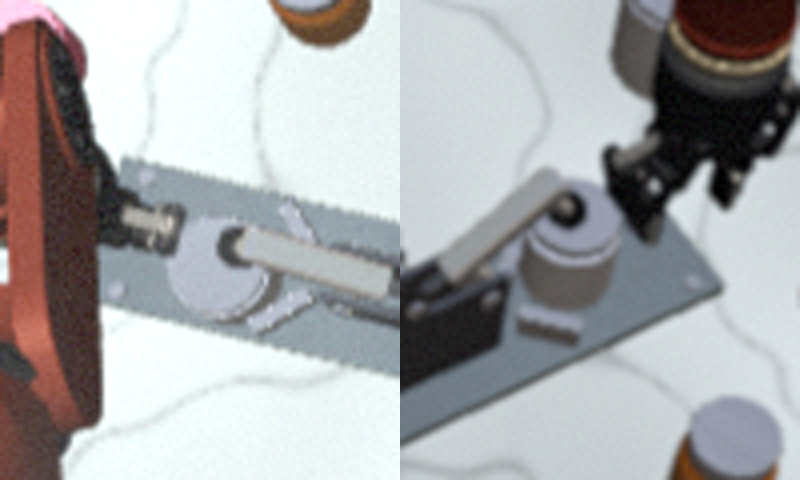

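```bash
python3 -c "
from h import *
t=camera('top');s=camera('scene')
print(w2c(ray(t,(176+218/4,160+268/4),.0785)),w2c(ray(s,(355+172/4,158+216/4),.0785)))
st()"
```

```text
[0.13001589 0.01466207] [0.13000677 0.01007069]
t 4.45 clamp [0.2124 0.0006] z 0.0452 yaw-A -0.0048 F clamp [ 3.22 -2.28  5.34] gap 0.0512
```

>>> arm_command(
  slide=[
    [0, 0.01, 0],
    [0, 0.02, 0],
    [0.004, 0.015, 0],
    [0.003, 0, 0.004],
    [0, 0, 0.004],
    [0, 0, 0.002],
    [0, 0, 0],
  ],
  turn=[0, 0, 0, 0, 0, 0, 0],
  fingers=100,
)

```text
t: 5.15
tool_pos: [0.6165, 0.2754, 0.0321]
orientation: [-0.001, 0.113, 0.994, -0.001]
wrist_force: [-0.3, 0.4, -0.1]
finger_gap: 0.0855
```

```bash
python3 look.py p3 .17 .05
```

```text
t 5.15 clamp [0.2559 0.0103] z 0.0321 yaw-A -0.0054 F clamp [ 0.29  0.35 -0.11] gap 0.0855
top 167 158
scene 362 155
```

View pics/p3.png

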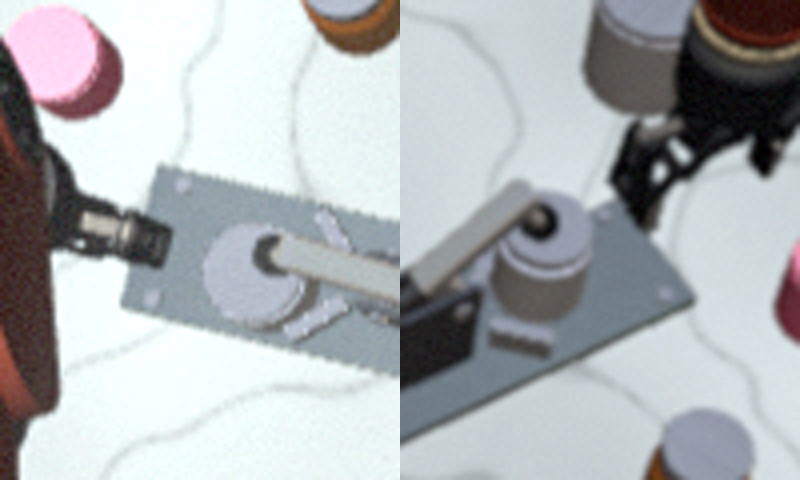

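```bash
python3 -c "
from h import *
s=camera('scene')
o=s['cam_to_world'][:3,3]
for u,v in[(655,228),(645,225),(615,190),(612,172),(635,120)]:
  d=s['cam_to_world'][:3,:3]@np.linalg.inv(s['K'])@[362+(u-400)/4,155+v/4,1]
  n=np.array([*Y,0]);
  for yc in (.010-.011,.01+.011):
    P0=np.array([*c2w(0,yc),0]);k=(P0-o)@n/(d@n);P=o+k*d;print(u,v,yc,w2c(P),P[2])
"
```

```text
655 228 -0.0009999999999999992 [ 0.21309574 -0.001     ] 0.03607829838035359
655 228 0.020999999999999998 [0.23616006 0.021     ] -0.006885126868686031
645 225 -0.0009999999999999992 [ 0.20356994 -0.001     ] 0.04584646411035531
645 225 0.020999999999999998 [0.22624841 0.021     ] 0.0032787088126184916
615 190 -0.0009999999999999992 [ 0.17076152 -0.001     ] 0.10493976167869379
615 190 0.020999999999999998 [0.19211105 0.021     ] 0.06476564330496903
612 172 -0.0009999999999999992 [ 0.16491984 -0.001     ] 0.12698028952827545
612 172 0.020999999999999998 [0.18603274 0.021     ] 0.08769894619768404
635 120 -0.0009999999999999992 [ 0.17346148 -0.001     ] 0.17201719360938406
635 120 0.020999999999999998 [0.19492038 0.021     ] 0.1345601180212901
```

```bash
python3 -c "
from h import *
s=sense();print(np.round(s['qpos'],3))
plan((.215,.055,.15),10,A)
plan((.215,.055,.15),10,A+np.pi)"
```

```text
[ 0.316  0.556  1.595 -0.     0.991 -1.028]
slide [[0.0045, -0.0042, -0.0117], [0.0039, -0.0048, -0.0116], [0.003, -0.0054, -0.0117], [0.0022, -0.0058, -0.0117], [0.0012, -0.006, -0.0116], [0.0003, -0.0062, -0.0117], [-0.0007, -0.0061, -0.0116], [-0.0016, -0.006, -0.0117], [-0.0025, -0.0056, -0.0117], [-0.0034, -0.0052, -0.0116]] turn [0.1565, 0.1565, 0.1566, 0.1565, 0.1565, 0.1565, 0.1565, 0.1565, 0.1566, 0.1565]
slide [[0.0045, -0.0042, -0.0117], [0.0052, -0.0034, -0.0116], [0.0056, -0.0025, -0.0117], [0.006, -0.0017, -0.0117], [0.0061, -0.0007, -0.0116], [0.0062, 0.0003, -0.0117], [0.006, 0.0012, -0.0116], [0.0058, 0.0022, -0.0117], [0.0053, 0.0031, -0.0117], [0.0049, 0.0039, -0.0116]] turn [-0.1576, -0.1577, -0.1576, -0.1577, -0.1576, -0.1576, -0.1577, -0.1576, -0.1577, -0.1576]
```

>>> arm_command(
  slide=[
    [0, 0, -0.04],
    [0, 0, -0.05],
    [0, 0, -0.03],
    [0, 0, 0],
    [0, 0, 0],
    [0, 0, 0],
    [0, 0, 0],
    [0, 0, 0],
    [0, 0, 0],
    [0, 0, 0],
  ],
  turn=[0, 0, 0.14, 0.148, 0.148, 0.148, 0.148, 0.148, 0.148, 0.148],
)

```text
t: 6.3
tool_pos: [0.6177, 0.276, 0.1537]
orientation: [0.0, 0.647, 0.762, 0.0]
wrist_force: [0.2, -0.1, -0.2]
finger_gap: 0.0853
```

>>> arm_command(
  slide=[
    [0, 0, 0],
    [0, 0, 0],
    [0, 0, 0],
    [0, 0, 0],
    [0, 0, 0],
  ],
  turn=[0.148, 0.148, 0.093, 0, 0],
)

```text
t: 6.8
tool_pos: [0.6176, 0.2761, 0.1536]
orientation: [0.0, 0.78, 0.626, 0.0]
wrist_force: [-0.5, 0.0, -0.5]
finger_gap: 0.0854
```

```bash
python3 -c "
from h import *
st();print(yaw(sense())-A);plan((.20,.056,.15),3,A);plan((.20,.056,.030),6,A)"
```

```text
t 6.8 clamp [0.2568 0.0093] z 0.1536 yaw-A -1.5683 F clamp [-0.08  0.52 -0.48] gap 0.0854
0.0025163816440580966
slide [[-0.0189, -0.0156, 0.0012], [-0.0189, -0.0156, 0.0012], [-0.0189, -0.0156, 0.0012]] turn [0.0008, 0.0009, 0.0008]
slide [[-0.0095, -0.0078, 0.0206], [-0.0094, -0.0078, 0.0206], [-0.0095, -0.0078, 0.0206], [-0.0094, -0.0078, 0.0206], [-0.0095, -0.0078, 0.0206], [-0.0095, -0.0078, 0.0206]] turn [0.0004, 0.0004, 0.0005, 0.0004, 0.0004, 0.0004]
```

>>> arm_command(
  slide=[
    [-0.028, -0.024, 0],
    [-0.028, -0.023, 0],
    [0, 0, 0.04],
    [0, 0, 0.04],
    [0, 0, 0.025],
    [0, 0, 0.012],
    [0, 0, 0.006],
    [0, 0, 0],
  ],
  turn=[0, 0, 0, 0, 0, 0, 0, 0],
)

```text
t: 7.6
tool_pos: [0.5598, 0.232, 0.0304]
orientation: [0.0, 0.78, 0.625, 0.0]
wrist_force: [0.2, -0.1, -0.3]
finger_gap: 0.0851
```

```bash
python3 look.py p4 .16 .05
```

```text
t 7.6 clamp [0.2011 0.0562] z 0.0304 yaw-A -1.5695 F clamp [-0.03 -0.16 -0.29] gap 0.0851
top 172 159
scene 358 156
```

View pics/p4.png

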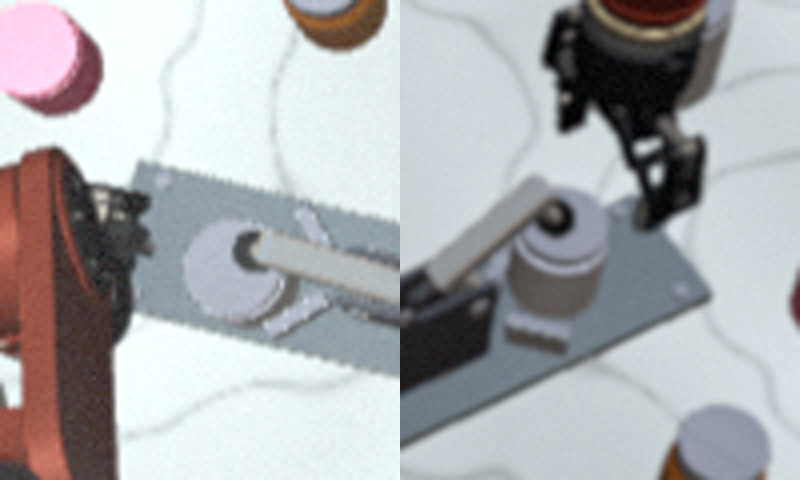

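>>> arm_command(
  slide=[
    [-0.008, 0, 0],
    [-0.01, 0, 0],
    [-0.006, 0, 0],
    [-0.003, 0, 0],
    [-0.003, 0, 0],
  ],
  turn=[0, 0, 0, 0, 0],
)

```text
t: 8.2
tool_pos: [0.555, 0.2035, 0.0315]
orientation: [0.001, 0.781, 0.625, 0.003]
wrist_force: [5.0, 7.2, 0.7]
finger_gap: 0.0857
```

>>> arm_command(
  slide=[
    [-0.003, 0, 0],
    [-0.002, 0, 0],
  ],
  turn=[0, 0],
)

```text
t: 8.4
tool_pos: [0.5575, 0.201, 0.0333]
orientation: [0.002, 0.78, 0.625, 0.008]
wrist_force: [7.7, 11.0, 1.1]
finger_gap: 0.0856
```

```bash
python3 look.py p5 .14 .05
```

```text
t 8.4 clamp [0.1703 0.0516] z 0.0333 yaw-A -1.5693 F clamp [12.43 -5.11  1.12] gap 0.0856
top 180 161
scene 352 159
```

View pics/p5.png

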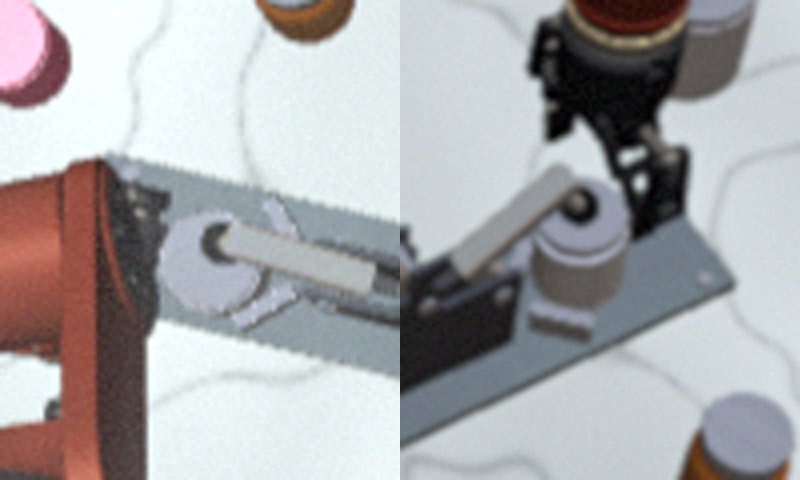

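>>> arm_command(
  slide=[
    [0.01, 0, 0],
    [0.015, -0.006, 0],
    [0, -0.012, 0.001],
    [-0.006, 0, 0],
    [-0.006, 0, 0],
    [-0.004, 0, 0],
    [-0.003, 0, 0],
    [0, 0, 0],
  ],
  turn=[0, 0, 0, 0, 0, 0, 0, 0],
)

```text
t: 9.3
tool_pos: [0.5357, 0.2068, 0.0295]
orientation: [0.0, 0.781, 0.625, 0.0]
wrist_force: [1.1, 1.0, -1.0]
finger_gap: 0.0858
```

```bash
python3 look.py p6 .14 .05
```

```text
t 9.3 clamp [0.1712 0.0741] z 0.0295 yaw-A -1.5711 F clamp [ 1.18 -0.83 -1.03] gap 0.0858
top 180 161
scene 352 159
```

View pics/p6.png

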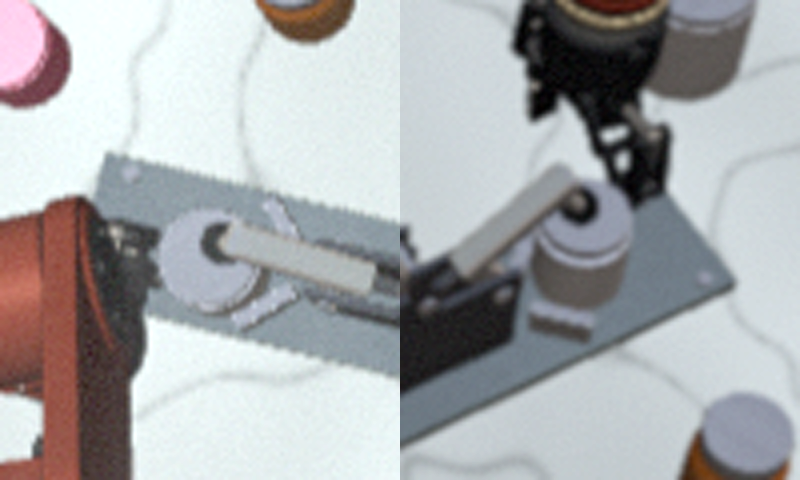

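>>> arm_command(
  slide=[
    [-0.002, 0, 0],
    [-0.002, 0, 0],
    [-0.002, 0, 0],
    [0, 0, 0],
  ],
  turn=[0, 0, 0, 0],
)

```text
t: 9.8
tool_pos: [0.5344, 0.2016, 0.0295]
orientation: [0.0, 0.78, 0.625, 0.0]
wrist_force: [0.6, 1.2, 1.2]
finger_gap: 0.0855
```

```bash
python3 look.py p7 .14 .05
```

```text
t 9.8 clamp [0.1658 0.0743] z 0.0295 yaw-A -1.5701 F clamp [ 1.31 -0.31  1.23] gap 0.0855
top 180 161
scene 352 159
```

View pics/p7.png

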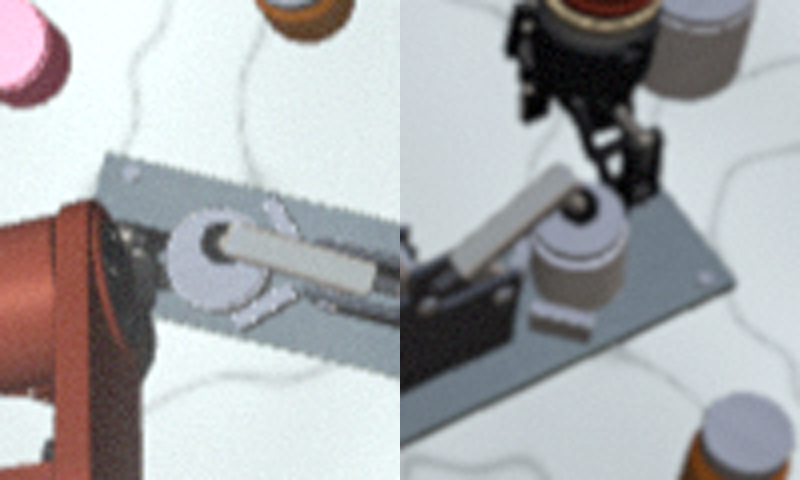

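Sliding in freely with a small force. I'll continue.

>>> arm_command(
  slide=[
    [-0.002, 0, 0],
    [-0.002, 0, 0],
    [-0.001, 0, 0],
    [0, 0, 0],
  ],
  turn=[0, 0, 0, 0],
)

```text
t: 10.3
tool_pos: [0.5348, 0.1973, 0.0305]
orientation: [0.001, 0.78, 0.625, 0.002]
wrist_force: [2.4, 4.7, 3.6]
finger_gap: 0.0857
```

```bash
python3 look.py p8 .14 .05
```

```text
t 10.3 clamp [0.1617 0.0729] z 0.0305 yaw-A -1.5697 F clamp [ 5.07 -1.36  3.59] gap 0.0857
top 180 161
scene 352 159
```

View pics/p8.png

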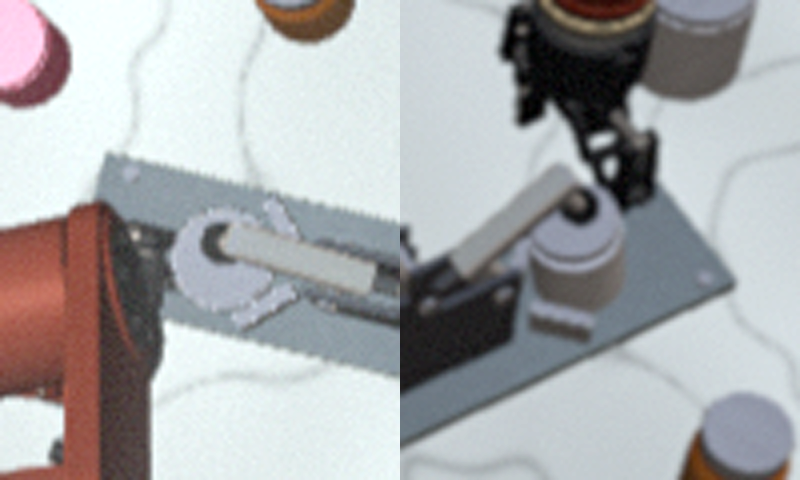

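```bash
cat > tin.py <<'E'
from h import *
import sys
# outlines measured by hand: top left edge etc.
t=camera('top');s=camera('scene')
print(w2c(ray(t,(180+float(sys.argv[1])/4,161+float(sys.argv[2])/4),.078)),w2c(ray(s,(352+(float(sys.argv[3])-400)/4,159+float(sys.argv[4])/4),.078)));st()
# body-base front arc on plate in scene
E
python3 tin.py 222 258 576 221
python3 -c "
from h import *
t=camera('top');s=camera('scene')
for P in [(.122,0,.078)]:
  W=np.array([*c2w(P[0],P[1]),P[2]]);p=proj(t,W);q=proj(s,W);print('expected top',(p-[180,161])*4,'scene',(q-[352,159])*4+[400,0])"
```

```text
[0.11979541 0.00850269] [0.12223441 0.006947  ]
t 10.5 clamp [0.1618 0.0731] z 0.0303 yaw-A -1.5695 F clamp [ 5.22 -2.6   4.23] gap 0.0856
expected top [222.07540829 242.87864821] scene [581.73795715 229.2612359 ]
```

```bash
python3 -c "
from h import *
a=cv2.imread('pics/top0.png')[190:260,190:290];b=cv2.imread('pics/scene0.png')[180:270,330:450]
t=camera('top')['pixels'][190:260,190:290];s=camera('scene')['pixels'][180:270,330:450]
f=lambda i,k:cv2.convertScaleAbs(cv2.resize(i,(400,int(400*i.shape[0]/i.shape[1])),interpolation=2),alpha=2)
cv2.imwrite('pics/cmp.png',np.vstack([np.hstack([f(a,0),f(t,0)]),np.hstack([f(b,0),f(s,0)])]))"
```

```text
(no output)
```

View pics/cmp.png

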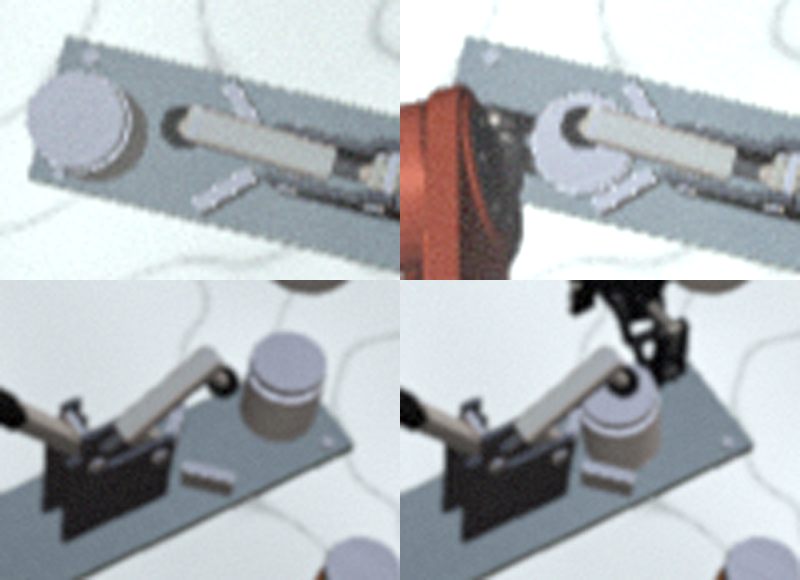

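```bash
python3 -c "
from h import *
t=camera('top')
for u,v in[(228,84),(240,100),(254,118),(194,200),(225,187),(253,172)]:print(w2c(ray(t,(190+u/4-.4,190+v/4-.4),.034)))
s=camera('scene')
for u,v in[(182,465),(233,478)]:print('scene',w2c(ray(s,(330+u*.3,180+(v-280)*.3),.034)))
"
```

```text
[ 0.11183108 -0.03605296]
[ 0.10237036 -0.02839509]
[ 0.09145568 -0.01986779]
[0.11383624 0.03645315]
[0.09781468 0.0244788 ]
[0.08382529 0.01175985]
scene [ 0.08281195 -0.01068683]
scene [ 0.1102785  -0.03874721]
```

```bash
python3 -c "
from h import *
t=camera('top');s=camera('scene')
a=np.linspace(0,2*np.pi,60)
o=[]
for c,x0,y0,w,h in((t,190,190,100,70),(s,330,180,120,90)):
  i=cv2.convertScaleAbs(cv2.resize(c['pixels'][y0:y0+h,x0:x0+w],None,fx=6,fy=6,interpolation=2),alpha=2)
  for (x,y,col) in((.122,0,(0,255,0)),(.13,.008,(0,0,255))):
   for z,r in((.078,.0285),(.012,.03)):
    P=np.array([((proj(c,np.array([*c2w(x+r*np.cos(k),y+r*np.sin(k)),z]))-[x0,y0]+.5)*6) for k in a])
    cv2.polylines(i,[P.astype(np.int32)],True,col,1)
  o.append(cv2.resize(i,(600,420)) if w==100 else i[120:,:600])
cv2.imwrite('pics/ov.png',o[0]);cv2.imwrite('pics/ov2.png',o[1])
"
```

```text
(no output)
```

View pics/ov.png

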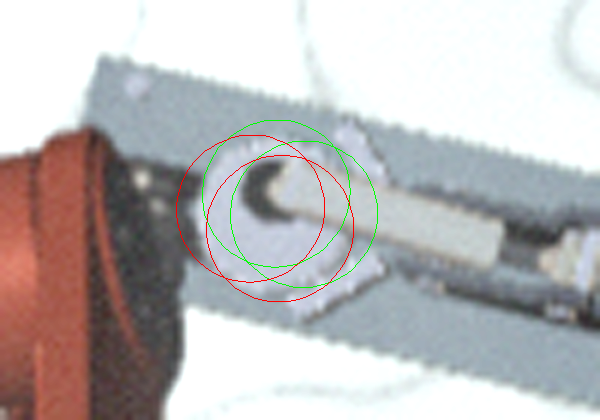

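View pics/ov2.png

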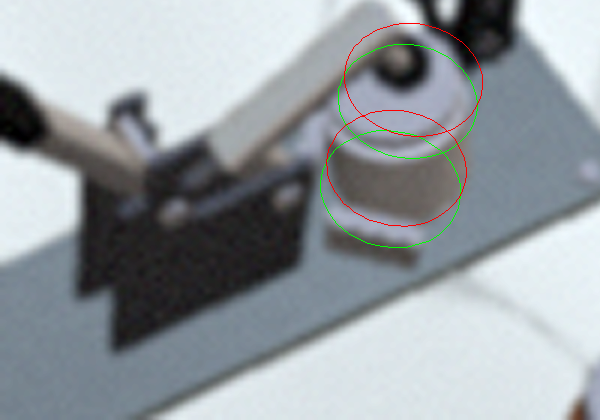

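>>> arm_command(
  slide=[
    [-0.002, 0, 0],
    [-0.001, 0, 0],
    [0, 0, 0],
  ],
  turn=[0, 0, 0],
)

```text
t: 11.2
tool_pos: [0.5352, 0.1957, 0.0311]
orientation: [0.001, 0.78, 0.625, 0.003]
wrist_force: [3.6, 7.7, 4.0]
finger_gap: 0.0852
```

```bash
cat > ov.py <<'E'
from h import *
import sys
st()
t=camera('top');s=camera('scene');o=[]
for c,x0,y0,w,h in((t,205,195,65,65),(s,370,180,65,65)):
  i=cv2.convertScaleAbs(cv2.resize(c['pixels'][y0:y0+h,x0:x0+w],None,fx=6,fy=6,interpolation=2),alpha=1.8)
  o.append(i)
cv2.imwrite('pics/%s.png'%sys.argv[1],np.hstack(o))
E
python3 ov.py o9
```

```text
t 11.2 clamp [0.1603 0.0722] z 0.0311 yaw-A -1.5693 F clamp [ 8.3  -1.86  4.01] gap 0.0852
```

View pics/o9.png

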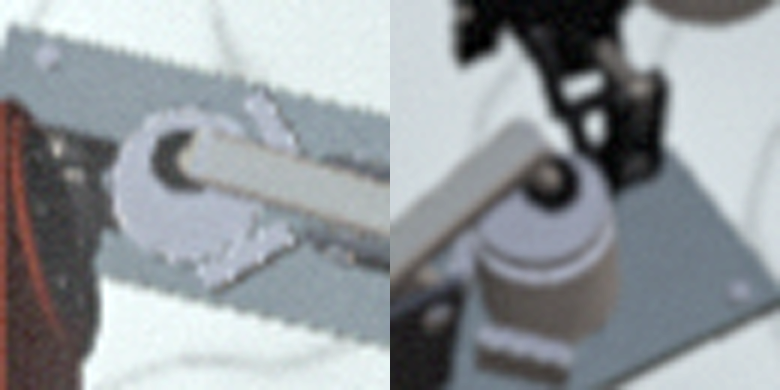

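```bash
cat >>h.py <<'E'
def tri(t,p,s,q):
    M=[];b=[]
    for c,u in((t,p),(s,q)):
        o=c["cam_to_world"][:3,3];d=c["cam_to_world"][:3,:3]@np.linalg.inv(c["K"])@[u[0],u[1],1];d/=np.linalg.norm(d)
        Pm=np.eye(3)-np.outer(d,d);M.append(Pm);b.append(Pm@o)
    X3=np.linalg.lstsq(np.vstack(M),np.hstack(b),rcond=None)[0]
    return np.r_[w2c(X3),X3[2]].round(4),(proj(t,X3)-p).round(1),(proj(s,X3)-q).round(1)
E
python3 -c "
from h import *
t=camera('top');s=camera('scene')
T=lambda u,v:(205+u/6-.5,195+v/6-.5)
S=lambda u,v:(370+(u-390)/6-.5,180+v/6-.5)
print('lid',tri(t,T(189,186),s,S(544,205)))
print('pad',tri(t,T(178,160),s,S(548,180)))
print('screw',tri(t,T(45,57),s,S(738,290)))
for z in(.078,.012):
  print('lid@z',w2c(ray(t,T(189,186),.078)),w2c(ray(s,S(544,205),.078)))
print('stop top',w2c(ray(s,S(478,338),.034)),w2c(ray(s,S(572,350),.034)))
print('screw', w2c(ray(t,T(45,57),.012)),w2c(ray(s,S(738,290),.012)))
"
```

```text
lid (array([0.119 , 0.0081, 0.081 ]), array([-0.3, -0.3]), array([-0.4,  0.1]))
pad (array([0.1176, 0.0027, 0.1072]), array([0.7, 0.5]), array([ 0.8, -0.2]))
screw (array([ 0.2014, -0.0335,  0.0139]), array([0.2, 0.2]), array([ 0.3, -0.1]))
lid@z [0.11867371 0.00822689] [0.12137091 0.00942159]
lid@z [0.11867371 0.00822689] [0.12137091 0.00942159]
stop top [ 0.08133407 -0.0110147 ] [ 0.11263683 -0.03475849]
screw [ 0.20256232 -0.03404595] [ 0.20167498 -0.03244929]
```

>>> arm_command(
  slide=[
    [0.006, 0, 0],
    [0.01, 0, 0],
    [0.005, 0, 0],
    [0, 0, 0],
  ],
  turn=[0, 0, 0, 0],
)

```text
t: 11.8
tool_pos: [0.5356, 0.2145, 0.0281]
orientation: [-0.001, 0.78, 0.625, -0.002]
wrist_force: [-0.1, 0.5, 0.0]
finger_gap: 0.0852
```

```bash
python3 ov.py o10
```

```text
t 11.8 clamp [0.1788 0.0758] z 0.0281 yaw-A -1.5694 F clamp [0.51 0.24 0.05] gap 0.0852
```

View pics/o10.png

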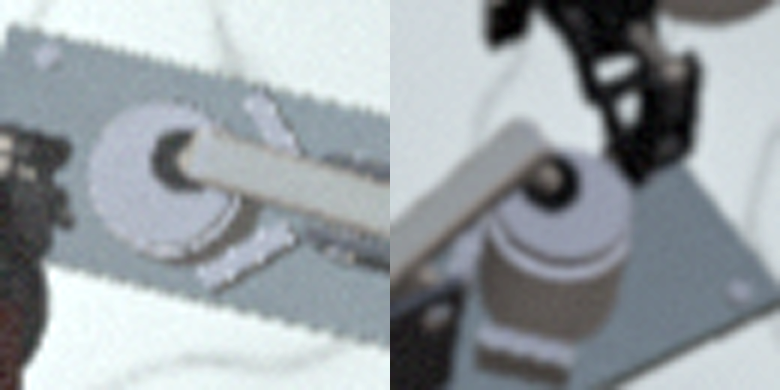

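```bash
python3 -c "
from h import *
t=camera('top');s=camera('scene')
T=lambda u,v:(205+u/6-.5,195+v/6-.5)
S=lambda u,v:(370+(u-390)/6-.5,180+v/6-.5)
print('lid',tri(t,T(164,182),s,S(557,207)))
print('lid@z',w2c(ray(t,T(164,182),.078)),w2c(ray(s,S(557,207),.078)));st()
"
```

```text
lid (array([0.1289, 0.0089, 0.0723]), array([0.2, 0.2]), array([ 0.3, -0.1]))
lid@z [0.12841925 0.00902889] [0.12553425 0.00601216]
t 12.0 clamp [0.1784 0.075 ] z 0.0288 yaw-A -1.5702 F clamp [ 0.36  0.55 -0.09] gap 0.0857
```

>>> arm_command(
  slide=[
    [0, -0.008, 0.004],
    [0, 0, 0.006],
    [-0.006, 0, 0],
    [-0.005, 0, 0],
    [-0.003, 0, 0],
    [0, 0, 0],
  ],
  turn=[0, 0, 0, 0, 0, 0],
)

```text
t: 12.6
tool_pos: [0.5264, 0.202, 0.0196]
orientation: [0.0, 0.781, 0.625, 0.0]
wrist_force: [0.3, 0.8, -0.1]
finger_gap: 0.0853
```

>>> arm_command(
  slide=[
    [-0.002, 0.002, 0],
    [-0.002, 0.002, 0],
    [-0.001, 0.001, 0],
    [0, 0, 0],
  ],
  turn=[0, 0, 0, 0],
)

```text
t: 13.0
tool_pos: [0.5307, 0.1974, 0.02]
orientation: [-0.0, 0.78, 0.625, 0.001]
wrist_force: [-1.3, 5.3, 2.4]
finger_gap: 0.0855
```

```bash
python3 ov.py o11
```

```text
t 13.0 clamp [0.161 0.077] z 0.02 yaw-A -1.5695 F clamp [4.88 2.43 2.37] gap 0.0855
```

View pics/o11.png

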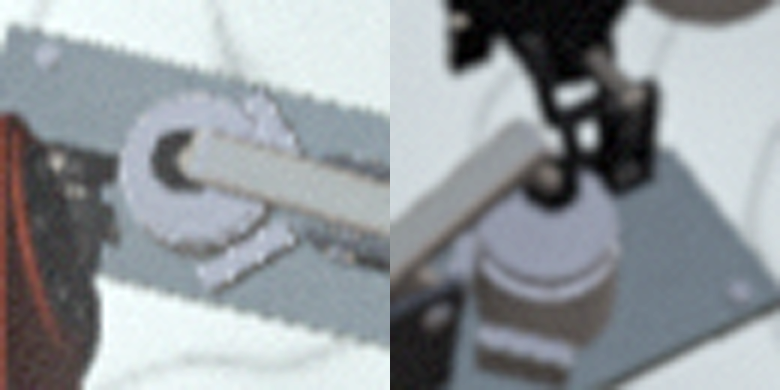

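>>> arm_command(
  slide=[
    [0.006, -0.003, 0],
    [0.01, 0, 0],
    [0.005, 0, 0],
    [0, 0, 0],
  ],
  turn=[0, 0, 0, 0],
)

```text
t: 13.5
tool_pos: [0.5318, 0.2183, 0.0192]
orientation: [0.0, 0.78, 0.626, -0.0]
wrist_force: [-0.2, -0.4, 0.5]
finger_gap: 0.0851
```

```bash
python3 ov.py o12
```

```text
t 13.5 clamp [0.1815 0.0804] z 0.0192 yaw-A -1.5692 F clamp [-0.42  0.12  0.54] gap 0.0851
```

View pics/o12.png

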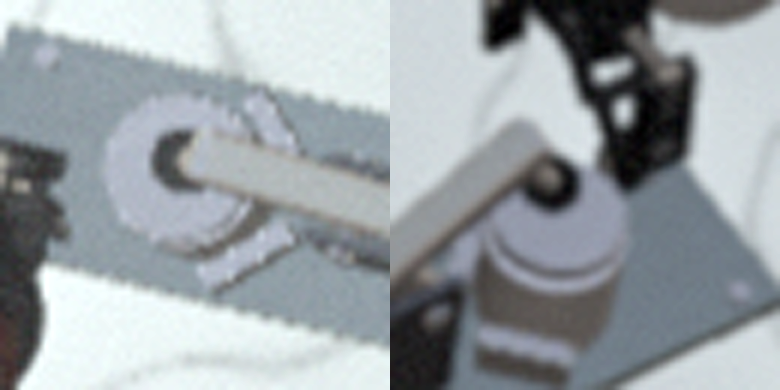

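```bash
cat > lid.py <<'E'
from h import *
import sys
a=list(map(float,sys.argv[1:]))
t=camera('top');s=camera('scene')
T=lambda u,v:(205+u/6-.5,195+v/6-.5)
S=lambda u,v:(370+(u-390)/6-.5,180+v/6-.5)
print('lid',tri(t,T(*a[:2]),s,S(*a[2:])))
print('lid@z',w2c(ray(t,T(*a[:2]),.078)),w2c(ray(s,S(*a[2:]),.078)));st()
p=proj(t,np.array([*c2w(.122,0),.078]));q=proj(s,np.array([*c2w(.122,0),.078]))
print('seat at',(p-[205,195]+.5)*6,(q-[370,180]+.5)*6+[390,0])
E
python3 lid.py 178 171 555 220
```

```text
lid (array([0.1246, 0.0035, 0.0727]), array([0.3, 0.2]), array([ 0.3, -0.1]))
lid@z [0.12427385 0.00362373] [0.12129978 0.00088844]
t 13.7 clamp [0.1806 0.0806] z 0.0191 yaw-A -1.57 F clamp [-0.43 -0.9   0.07] gap 0.0856
seat at [186.11311244 163.31797232] [557.60693573 220.89185386]
```

>>> arm_command(
  slide=[
    [0, 0.012, 0],
    [0, 0.012, 0],
    [-0.006, 0.001, 0],
    [-0.005, 0, 0],
    [-0.003, 0, 0],
    [0, 0, 0],
  ],
  turn=[0, 0, 0, 0, 0, 0],
)

```text
t: 14.3
tool_pos: [0.5525, 0.198, 0.0192]
orientation: [-0.0, 0.781, 0.625, -0.0]
wrist_force: [0.4, -0.5, 0.5]
finger_gap: 0.0854
```

>>> arm_command(
  slide=[
    [-0.002, 0, 0],
    [-0.002, 0, 0],
    [0, 0, 0],
  ],
  turn=[0, 0, 0],
)

```text
t: 14.6
tool_pos: [0.5529, 0.1962, 0.0203]
orientation: [-0.0, 0.78, 0.626, 0.002]
wrist_force: [0.6, 5.0, 1.4]
finger_gap: 0.0854
```

```bash
python3 ov.py o13
```

```text
t 14.6 clamp [0.1647 0.055 ] z 0.0203 yaw-A -1.5692 F clamp [5.05 0.53 1.42] gap 0.0854
```

View pics/o13.png

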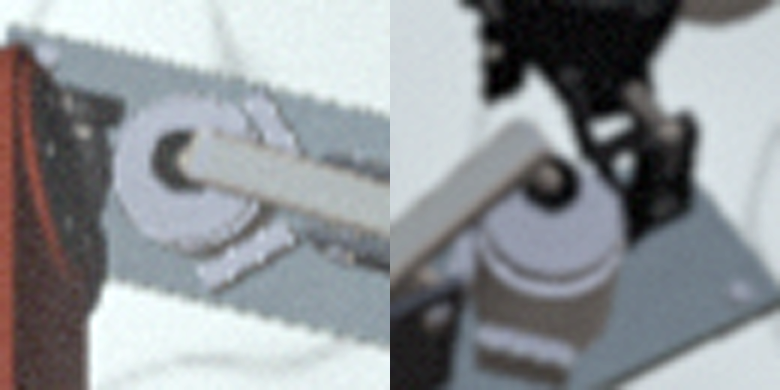

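>>> arm_command(
  slide=[
    [0.004, 0, 0],
    [0.01, 0, 0],
    [0.01, 0, 0],
    [0, 0, 0],
  ],
  turn=[0, 0, 0, 0],
)

```text
t: 15.1
tool_pos: [0.5576, 0.2193, 0.0193]
orientation: [0.0, 0.78, 0.626, 0.0]
wrist_force: [-0.2, 0.1, -0.0]
finger_gap: 0.0852
```

```bash
python3 ov.py o14
```

```text
t 15.1 clamp [0.1882 0.0555] z 0.0193 yaw-A -1.5687 F clamp [ 0.07  0.17 -0.05] gap 0.0852
```

View pics/o14.png

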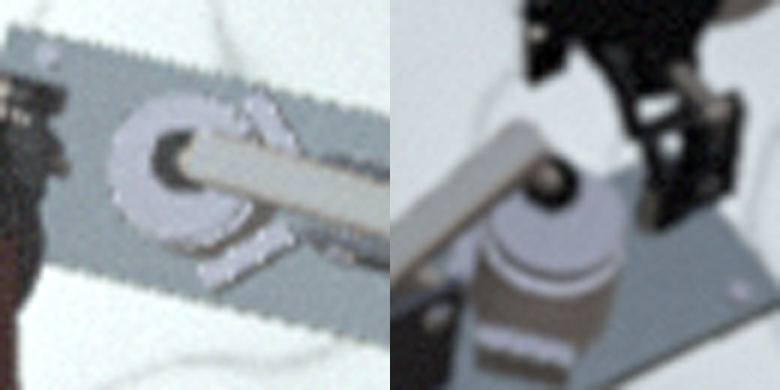

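>>> arm_command(
  slide=[
    [0, -0.012, 0],
    [0, -0.012, 0],
    [-0.012, 0, 0],
    [-0.008, 0, 0],
    [-0.004, 0, 0],
    [0, 0, 0],
  ],
  turn=[0, 0, 0, 0, 0, 0],
)

```text
t: 15.8
tool_pos: [0.5291, 0.2, 0.02]
orientation: [-0.0, 0.781, 0.625, 0.001]
wrist_force: [-1.5, 3.1, 0.4]
finger_gap: 0.0856
```

>>> arm_command(
  slide=[
    [-0.002, 0.001, 0],
    [-0.001, 0.001, 0],
    [0, 0, 0],
  ],
  turn=[0, 0, 0],
)

```text
t: 16.1
tool_pos: [0.5319, 0.1991, 0.0214]
orientation: [-0.0, 0.78, 0.626, 0.003]
wrist_force: [-2.8, 10.3, 6.1]
finger_gap: 0.0853
```

>>> arm_command(
  slide=[
    [0.004, -0.001, 0],
    [0.01, 0, 0],
    [0.012, 0, 0],
    [0, 0, 0],
  ],
  turn=[0, 0, 0, 0],
)

```text
t: 16.5
tool_pos: [0.5353, 0.2232, 0.0193]
orientation: [0.0, 0.78, 0.625, 0.0]
wrist_force: [0.7, -0.2, 1.2]
finger_gap: 0.0854
```

```bash
python3 ov.py o15; python3 - <<'E'
from h import *
# lid circle points via thresholded lid blob vs plate, for sub-pixel left/top/bottom edges
t=camera('top')['pixels'];g=cv2.cvtColor(t,cv2.COLOR_BGR2GRAY)
for r in(222,225,227):print(r,g[r,215:230])
for c in(230,234):print(c,g[205:216,c],g[230:246,c])
E
```

```text
t 16.5 clamp [0.1872 0.0781] z 0.0193 yaw-A -1.5693 F clamp [-0.03 -0.69  1.24] gap 0.0854
222 [ 86  86  86  86  84  85  88  93 102 103 103 104 102 105  99]
225 [ 86  87  86  87  88  87  88  83 102 103 102 104 101 102 101]
227 [ 86  87  90  84  88  87  86  85  91 100 102 103 102 104 103]
230 [ 96  88  90  89  86  86  93 101 102 104 105] [101 100 102 100  94  88  85  85  85  85  86  85  88 117 136 142]
234 [118  95  84  87  84 102 108 104 105 107 106] [100 101 104 102  92  78  72  76  86  89  87  86  85  92 114 135]
```

View pics/o15.png

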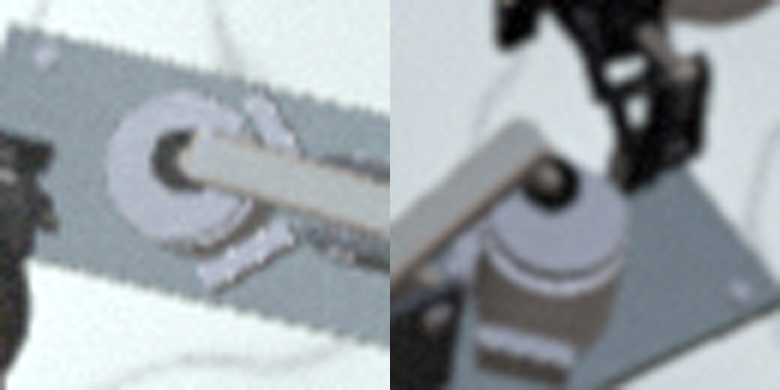

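>>> arm_command(
  slide=[
    [0, 0, -0.02],
    [0, 0, -0.045],
    [0, 0, -0.05],
    [0, 0, -0.05],
    [0, 0, -0.05],
    [0, 0, -0.04],
    [0, 0, -0.02],
    [0, 0, 0],
  ],
  turn=[0, 0, 0, 0, 0, 0, 0, 0],
  fingers=0,
)

```text
t: 17.45
tool_pos: [0.5369, 0.2223, 0.2992]
orientation: [0.002, 0.781, 0.625, 0.004]
wrist_force: [-0.6, -0.3, 0.0]
finger_gap: 0.0002
```

```bash
python3 ov.py o16; python3 - <<'E'
from h import *
plan((-.054,0,.275),8,A)
for th in np.arange(.95,-.21,-.1):
    x=-.12*np.cos(th)+.009*np.sin(th);z=.105+.12*np.sin(th)+.009*np.cos(th)
    print(round(th,2),"TCP x %.4f z %.4f"%(x+.008,z+.014))
E
```

```text
t 17.45 clamp [0.1866 0.0763] z 0.2992 yaw-A -1.5705 F clamp [-0.42  0.49  0.05] gap 0.0002
slide [[-0.0299, 0.0098, 0.0023], [-0.03, 0.0099, 0.0023], [-0.0299, 0.0098, 0.0023], [-0.0299, 0.0098, 0.0023], [-0.0299, 0.0099, 0.0024], [-0.03, 0.0098, 0.0023], [-0.0299, 0.0098, 0.0023], [-0.0299, 0.0099, 0.0023]] turn [0.0, 0.0001, 0.0, 0.0001, 0.0, 0.0, 0.0001, 0.0]
0.95 TCP x -0.0545 z 0.2218
0.85 TCP x -0.0644 z 0.2151
0.75 TCP x -0.0737 z 0.2074
0.65 TCP x -0.0821 z 0.1988
0.55 TCP x -0.0896 z 0.1894
0.45 TCP x -0.0961 z 0.1793
0.35 TCP x -0.1016 z 0.1686
0.25 TCP x -0.1060 z 0.1574
0.15 TCP x -0.1093 z 0.1458
0.05 TCP x -0.1114 z 0.1340
-0.05 TCP x -0.1123 z 0.1220
-0.15 TCP x -0.1120 z 0.1100
```

View pics/o16.png

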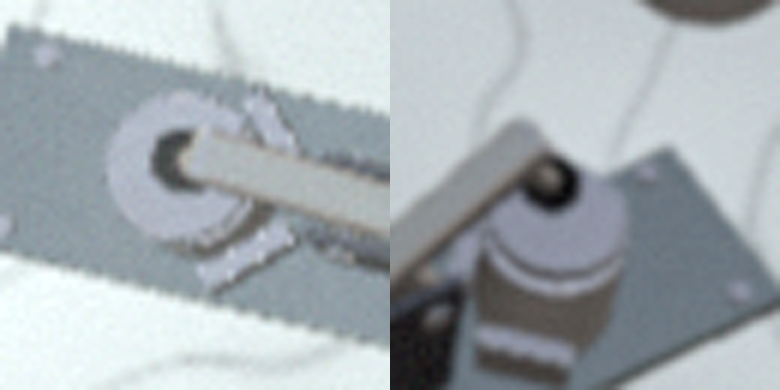

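```bash
python3 - <<'E'
from h import *
t=camera('top');s=camera('scene')
T=lambda u,v:(205+u/6-.5,195+v/6-.5)
S=lambda u,v:(370+(u-390)/6-.5,180+v/6-.5)
for n,c,F,pts,l in(('top',t,T,((45,56),(2,226)),(180,170)),('scene',s,S,((738,290),(648,172)),(560,220))):
    a,b=[w2c(ray(c,F(*p),.0125)) for p in pts];L=w2c(ray(c,F(*l),.078));print(n,a,b,(a+b)/2,'lid',L,'rel',L-(a+b)/2)
g=cv2.cvtColor(t['pixels'],cv2.COLOR_BGR2GRAY)
print(g[225:240,200:208])
E
```

```text
top [ 0.20254147 -0.03439127] [0.20136412 0.03722359] [0.20195279 0.00141616] lid [0.12362477 0.0030653 ] rel [-0.07832802  0.00164914]
scene [ 0.20141779 -0.03268514] [0.20197702 0.03816249] [0.2016974  0.00273868] lid [ 1.23103668e-01 -9.20014532e-05] rel [-0.07859373 -0.00283068]
[[ 83  83  81  83  83  81  82  84]
 [ 81  82  82  82  81  84  80  83]
 [ 81  84  80  82  81  85  85  85]
 [ 80  80  82  82  83  85  83  84]
 [ 81  82  82  84  81  84  81  84]
 [ 82  83  84  87  88  92  88  84]
 [ 82  81  83  91  97  96  91  78]
 [ 83  83  85  98 102 102  97  74]
 [ 82  83  86  94  99 100  89  79]
 [ 79  80  81  87  91  94  79  80]
 [ 93  85  80  84  89  84  83  83]
 [125 114 113 102  95  84  82  85]
 [138 137 138 128 123 117 111 101]
 [141 140 139 138 138 137 137 125]
 [139 140 139 141 141 138 138 130]]
```

The tin is seated: relative to the plate screws it sits within about 1 mm in both views. Next I go to the hand lever.

>>> arm_command(
  slide=[
    [-0.02, 0.007, 0],
    [-0.035, 0.011, 0],
    [-0.04, 0.012, 0],
    [-0.04, 0.012, 0],
    [-0.04, 0.012, 0.005],
    [-0.035, 0.011, 0.01],
    [-0.02, 0.007, 0.005],
    [-0.01, 0.002, 0.005],
    [0, 0, 0],
    [0, 0, 0],
  ],
  turn=[0, 0, 0, 0, 0, 0, 0, 0, 0, 0],
)

```text
t: 18.65
tool_pos: [0.5539, -0.0274, 0.2682]
orientation: [-0.001, 0.78, 0.625, -0.0]
wrist_force: [0.0, 1.7, 0.3]
finger_gap: -0.0001
```

```bash
python3 look.py p17 -.06 .22; python3 -c "
from h import *
plan((-.054,.002,.24),3,A)"
```

```text
t 18.65 clamp [-0.0533  0.005 ] z 0.2682 yaw-A -1.5698 F clamp [1.68 0.34 0.26] gap -0.0001
top 260 174
scene 282 151
slide [[-0.0004, 0.0009, 0.0098], [-0.0004, 0.0008, 0.0097], [-0.0004, 0.0009, 0.0098]] turn [0.0008, 0.0008, 0.0007]
```

View pics/p17.png

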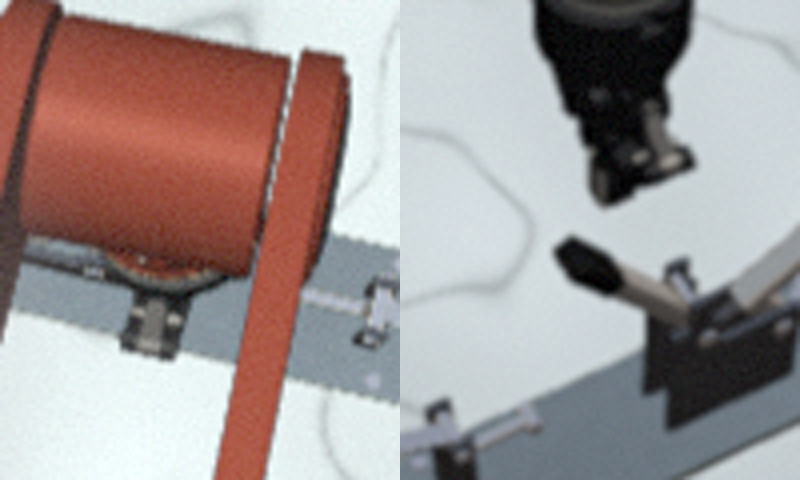

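>>> arm_command(
  slide=[
    [0, 0.002, 0.012],
    [-0.001, 0.001, 0.012],
    [-0.001, 0, 0.01],
    [0, 0, 0.006],
    [0, 0, 0],
  ],
  turn=[0, 0, 0, 0, 0],
)

```text
t: 19.25
tool_pos: [0.5561, -0.0304, 0.2275]
orientation: [-0.001, 0.78, 0.625, -0.001]
wrist_force: [-0.3, 0.5, 0.3]
finger_gap: 0.0
```

```bash
python3 look.py p18 -.06 .2
```

```text
t 19.25 clamp [-0.0557  0.0022] z 0.2275 yaw-A -1.5701 F clamp [0.46 0.44 0.31] gap 0.0
top 260 175
scene 282 157
```

View pics/p18.png

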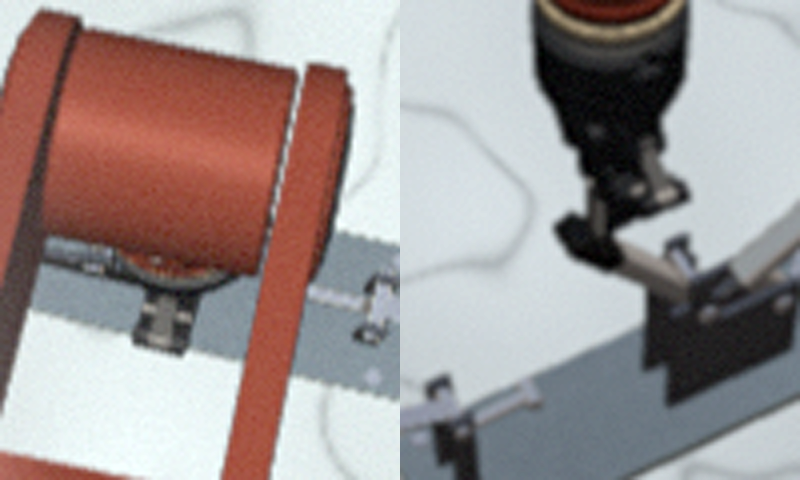

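Positioned right at the grip. I follow the arc, with tool −x toward the lever's end and +z down.

>>> arm_command(
  slide=[
    [0, 0, 0.005],
    [-0.004, 0, 0.004],
    [-0.004, 0, 0.003],
    [-0.005, 0, 0.004],
  ],
  turn=[0, 0, 0, 0],
)

```text
t: 19.75
tool_pos: [0.5547, -0.0441, 0.2138]
orientation: [0.001, 0.78, 0.625, 0.001]
wrist_force: [0.8, -0.4, 2.8]
finger_gap: 0.0001
```

>>> arm_command(
  slide=[
    [-0.005, 0, 0.004],
    [-0.004, 0, 0.004],
    [-0.004, 0, 0.004],
  ],
  turn=[0, 0, 0],
)

```text
t: 20.05
tool_pos: [0.5515, -0.0569, 0.2011]
orientation: [0.0, 0.781, 0.625, 0.0]
wrist_force: [1.5, 0.9, 1.7]
finger_gap: -0.0001
```

>>> arm_command(
  slide=[
    [-0.004, 0, 0.005],
    [-0.004, 0, 0.005],
    [-0.003, 0, 0.005],
  ],
  turn=[0, 0, 0],
)

```text
t: 20.35
tool_pos: [0.5491, -0.0677, 0.1863]
orientation: [0.0, 0.78, 0.625, -0.0]
wrist_force: [1.9, -0.6, 6.0]
finger_gap: 0.0001
```

>>> arm_command(
  slide=[
    [-0.003, 0, 0.005],
    [-0.003, 0, 0.005],
    [-0.003, 0, 0.005],
  ],
  turn=[0, 0, 0],
)

```text
t: 20.65
tool_pos: [0.5477, -0.0757, 0.1726]
orientation: [0.0, 0.781, 0.625, 0.001]
wrist_force: [-0.3, 2.5, 9.7]
finger_gap: 0.0002
```

```bash
python3 look.py p19 -.06 .2
```

```text
t 20.65 clamp [-0.1018  0.0005] z 0.1726 yaw-A -1.5702 F clamp [2.37 0.85 9.66] gap 0.0002
top 260 175
scene 282 157
```

View pics/p19.png

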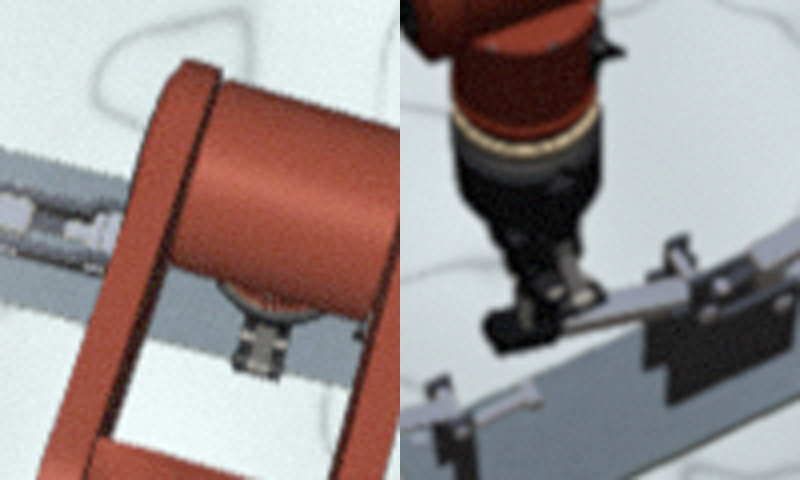

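>>> arm_command(
  slide=[
    [-0.004, 0, 0.002],
    [-0.004, 0, 0.002],
  ],
  turn=[0, 0],
)

```text
t: 20.95
tool_pos: [0.5462, -0.0807, 0.1681]
orientation: [-0.002, 0.781, 0.625, 0.003]
wrist_force: [2.0, 8.1, 5.6]
finger_gap: 0.0004
```

>>> arm_command(
  slide=[
    [-0.002, 0, 0.003],
    [-0.002, 0, 0.003],
  ],
  turn=[0, 0],
)

```text
t: 21.15
tool_pos: [0.5451, -0.085, 0.1618]
orientation: [-0.002, 0.781, 0.625, 0.002]
wrist_force: [1.5, 7.5, 5.7]
finger_gap: -0.0
```

>>> arm_command(
  slide=[
    [0, 0, 0.003],
    [0, 0, 0.003],
  ],
  turn=[0, 0],
)

```text
t: 21.35
tool_pos: [0.5448, -0.0867, 0.1559]
orientation: [-0.0, 0.78, 0.625, 0.001]
wrist_force: [0.6, 1.6, 6.2]
finger_gap: 0.0002
```

>>> arm_command(
  slide=[
    [0, 0, 0.003],
    [0, 0, 0.003],
  ],
  turn=[0, 0],
)

```text
t: 21.55
tool_pos: [0.5445, -0.0882, 0.15]
orientation: [0.001, 0.78, 0.625, -0.0]
wrist_force: [-0.1, -2.5, 6.2]
finger_gap: -0.0
```

```bash
python3 look.py p20 -.06 .2
```

```text
t 21.55 clamp [-0.1147  0.0009] z 0.15 yaw-A -1.5693 F clamp [-2.45 -0.45  6.17] gap -0.0
top 260 175
scene 282 157
```

View pics/p20.png

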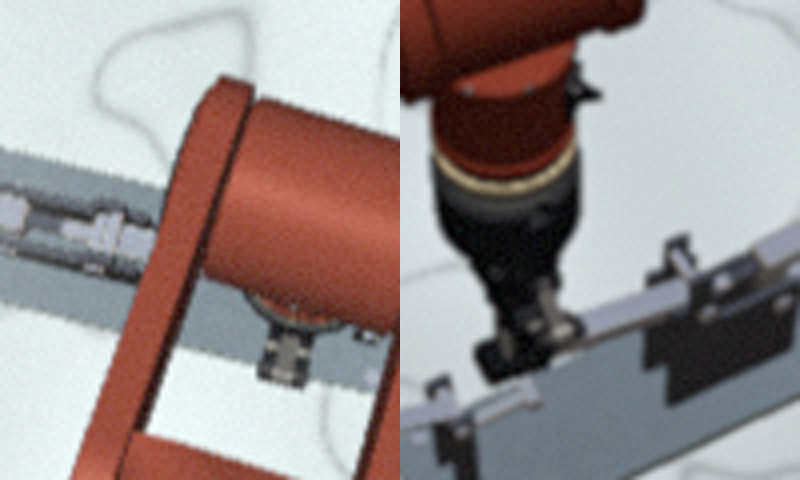

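>>> arm_command(
  slide=[
    [0, 0, 0.002],
    [0, 0, 0.002],
  ],
  turn=[0, 0],
)

```text
t: 21.85
tool_pos: [0.5443, -0.0889, 0.1459]
orientation: [0.001, 0.78, 0.625, -0.001]
wrist_force: [-1.3, -2.9, 6.2]
finger_gap: -0.0001
```

>>> arm_command(
  slide=[
    [0, 0, 0.002],
    [0, 0, 0.002],
  ],
  turn=[0, 0],
)

```text
t: 22.05
tool_pos: [0.5442, -0.0888, 0.1416]
orientation: [0.001, 0.78, 0.625, -0.001]
wrist_force: [0.3, -3.2, 4.0]
finger_gap: 0.0
```

>>> arm_command(
  slide=[
    [0, 0, 0.002],
    [0, 0, 0.002],
  ],
  turn=[0, 0],
)

```text
t: 22.25
tool_pos: [0.5441, -0.0879, 0.1371]
orientation: [0.0, 0.78, 0.625, -0.0]
wrist_force: [0.9, -2.8, 3.3]
finger_gap: -0.0
```

Force is falling (6.2, then 4, then 3.3 N), so the centre is near. Small steps.

>>> arm_command(
  slide=[
    [0, 0, 0.002],
    [0, 0, 0.001],
  ],
  turn=[0, 0],
)

```text
t: 22.45
tool_pos: [0.5439, -0.0873, 0.1336]
orientation: [-0.0, 0.78, 0.625, -0.0]
wrist_force: [0.9, -2.0, 2.8]
finger_gap: -0.0002
```

>>> arm_command(
  slide=[
    [0, 0, 0.002],
    [0, 0, 0.001],
  ],
  turn=[0, 0],
)

```text
t: 22.65
tool_pos: [0.5439, -0.0871, 0.1306]
orientation: [-0.001, 0.78, 0.625, -0.0]
wrist_force: [0.2, -1.5, 1.4]
finger_gap: -0.0
```

>>> arm_command(
  slide=[
    [0, 0, 0.002],
    [0, 0, 0],
  ],
  turn=[0, 0],
)

```text
t: 22.85
tool_pos: [0.5438, -0.087, 0.1286]
orientation: [-0.001, 0.78, 0.625, -0.0]
wrist_force: [0.1, -0.5, 1.4]
finger_gap: -0.0004
```

>>> arm_command(
  slide=[
    [0, 0, 0.002],
    [0, 0, 0],
  ],
  turn=[0, 0],
)

```text
t: 23.05
tool_pos: [0.5439, -0.0871, 0.1267]
orientation: [-0.001, 0.78, 0.625, -0.0]
wrist_force: [0.2, -0.4, 0.7]
finger_gap: 0.0003
```

>>> arm_command(
  slide=[
    [0, 0, 0.002],
    [0, 0, 0],
  ],
  turn=[0, 0],
)

```text
t: 23.25
tool_pos: [0.5439, -0.0872, 0.1247]
orientation: [-0.001, 0.78, 0.625, -0.0]
wrist_force: [-0.9, -0.2, -0.4]
finger_gap: 0.0001
```

```bash
python3 look.py p21 -.06 .2
```

```text
t 23.25 clamp [-0.1138  0.0017] z 0.1247 yaw-A -1.57 F clamp [-0.39  0.83 -0.43] gap 0.0001
top 260 175
scene 282 157
```

View pics/p21.png

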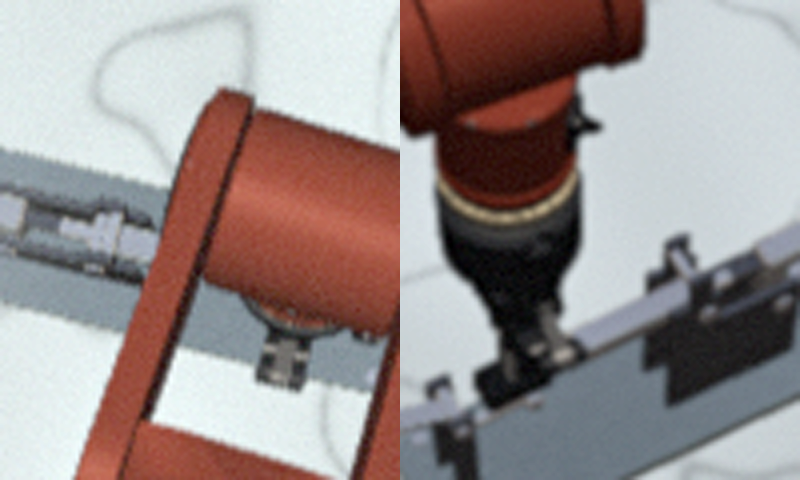

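>>> arm_command(
  slide=[
    [0, 0, 0.002],
    [0, 0, 0],
  ],
  turn=[0, 0],
)

```text
t: 23.55
tool_pos: [0.5441, -0.0874, 0.1229]
orientation: [-0.0, 0.78, 0.625, -0.0]
wrist_force: [-0.2, -0.3, -0.5]
finger_gap: -0.0002
```

>>> arm_command(
  slide=[
    [0, 0, 0.002],
    [0, 0, 0],
  ],
  turn=[0, 0],
)

```text
t: 23.75
tool_pos: [0.5441, -0.0874, 0.1209]
orientation: [-0.0, 0.78, 0.625, -0.0]
wrist_force: [-0.7, -0.4, -0.5]
finger_gap: -0.0
```

>>> arm_command(
  slide=[
    [0, 0, 0.001],
    [0, 0, 0],
  ],
  turn=[0, 0],
)

```text
t: 23.95
tool_pos: [0.5442, -0.0875, 0.1201]
orientation: [-0.0, 0.78, 0.625, -0.0]
wrist_force: [-0.2, -0.5, -0.2]
finger_gap: 0.0004
```

>>> arm_command(
  slide=[
    [0, 0, -0.01],
    [0, 0, -0.03],
    [0, 0, -0.03],
    [0, 0, -0.02],
    [0, 0, 0],
    [0, 0, 0],
  ],
  turn=[0, 0, 0, 0, 0, 0],
)

```text
t: 24.55
tool_pos: [0.5445, -0.0876, 0.2108]
orientation: [0.001, 0.78, 0.625, 0.0]
wrist_force: [0.5, 0.8, -1.1]
finger_gap: 0.0005
```

```bash
python3 look.py p22 -.06 .15;python3 ov.py o22; python3 -c "
from h import *
plan((-.221,.002,.21),4,A)"
```

```text
t 24.55 clamp [-0.114  0.001] z 0.2108 yaw-A -1.57 F clamp [ 0.86 -0.33 -1.12] gap 0.0005
top 261 177
scene 282 169
t 24.65 clamp [-0.114   0.0024] z 0.2087 yaw-A -1.57 F clamp [ 1.04  0.72 -0.24] gap -0.0003
slide [[-0.0268, 0.0001, -0.0004], [-0.0267, 0.0001, -0.0004], [-0.0268, 0.0001, -0.0004], [-0.0267, 0.0001, -0.0005]] turn [0.0002, 0.0002, 0.0001, 0.0002]
```

View pics/p22.png

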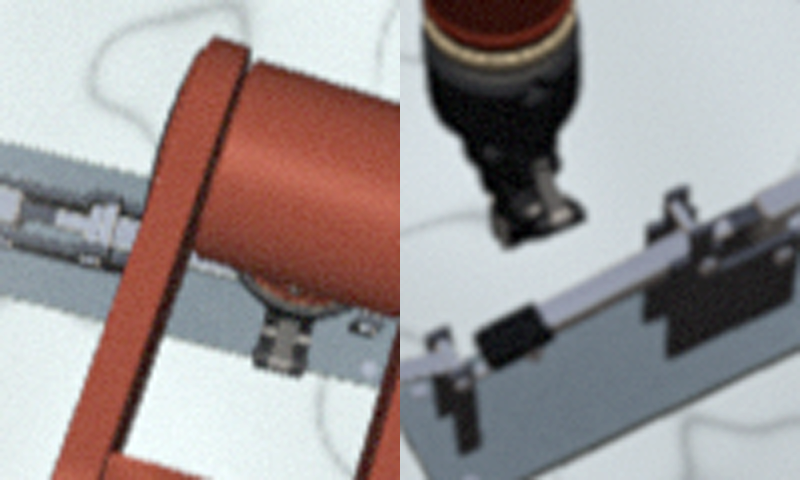

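View pics/o22.png

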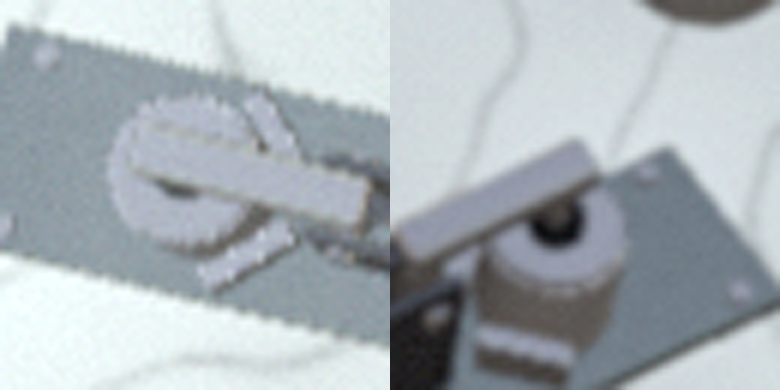

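The lever stays down by itself, the jaw is on the lid and the lid is home. Next, the release paddle.

>>> arm_command(
  slide=[
    [-0.02, 0, 0],
    [-0.03, 0, 0],
    [-0.035, 0, 0],
    [-0.022, 0, 0.005],
    [0, 0, 0.02],
    [0, 0, 0.02],
    [0, 0, 0.01],
    [0, 0, 0],
  ],
  turn=[0, 0, 0, 0, 0, 0, 0, 0],
)

```text
t: 25.55
tool_pos: [0.519, -0.1909, 0.1523]
orientation: [-0.003, 0.78, 0.625, -0.001]
wrist_force: [-0.9, -0.1, -0.0]
finger_gap: -0.0005
```

```bash
python3 look.py p23 -.18 .13
```

```text
t 25.55 clamp [-0.2205  0.0033] z 0.1523 yaw-A -1.57 F clamp [-0.32  0.84 -0.01] gap -0.0005
top 314 191
scene 235 196
```

View pics/p23.png

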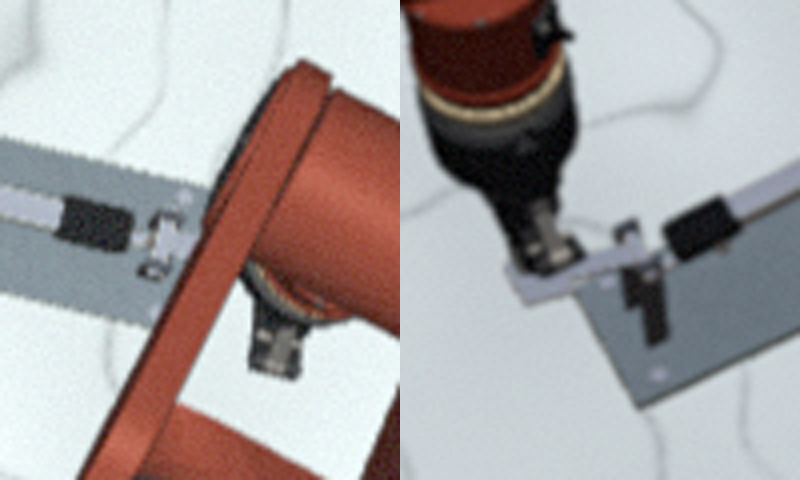

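>>> arm_command(
  slide=[
    [0, 0, 0.006],
    [0, 0, 0.006],
    [0, 0, 0.005],
    [0, 0, 0.005],
  ],
  turn=[0, 0, 0, 0],
)

```text
t: 26.05
tool_pos: [0.5213, -0.1922, 0.1334]
orientation: [0.001, 0.78, 0.625, 0.0]
wrist_force: [0.7, -0.7, 0.9]
finger_gap: 0.0002
```

>>> arm_command(
  slide=[
    [0, 0, 0.005],
    [0, 0, 0.005],
    [0, 0, 0.004],
  ],
  turn=[0, 0, 0],
)

```text
t: 26.35
tool_pos: [0.5211, -0.1921, 0.119]
orientation: [0.0, 0.781, 0.625, 0.0]
wrist_force: [-0.4, -0.9, 1.0]
finger_gap: -0.0002
```

>>> arm_command(
  slide=[
    [0.001, 0, 0.004],
    [0.001, 0, 0.004],
    [0.001, 0, 0.004],
  ],
  turn=[0, 0, 0],
)

```text
t: 26.65
tool_pos: [0.5217, -0.1891, 0.1071]
orientation: [0.0, 0.78, 0.625, -0.0]
wrist_force: [-0.5, -2.3, 2.1]
finger_gap: -0.0003
```

```bash
python3 look.py p24 -.16 .13
```

```text
t 26.65 clamp [-0.2181  0.0011] z 0.1071 yaw-A -1.5699 F clamp [-2.37 -0.05  2.1 ] gap -0.0003
top 306 189
scene 243 192
```

View pics/p24.png

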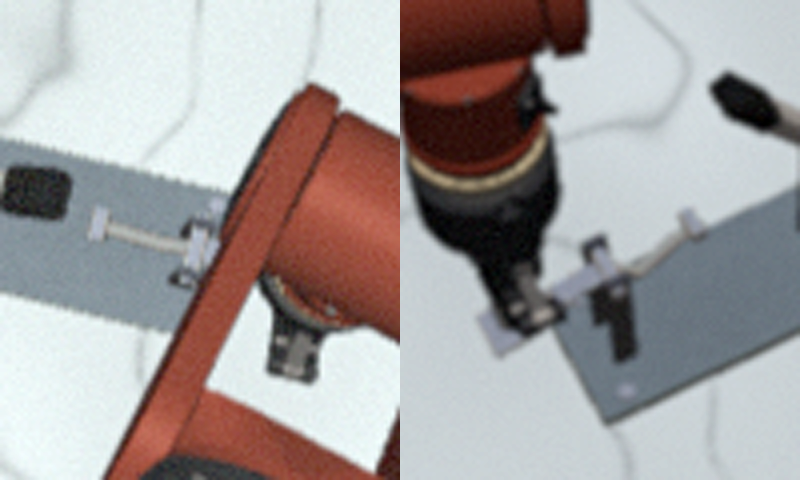

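The clamp has sprung open. I retract and check.

>>> arm_command(
  slide=[
    [0, 0, -0.005],
    [0, 0, -0.015],
    [0, 0, -0.03],
    [-0.02, 0, -0.04],
    [-0.04, 0, -0.03],
    [-0.03, 0, 0],
    [0, 0, 0],
    [0, 0, 0],
    [0, 0, 0],
    [0, 0, 0],
  ],
  turn=[0, 0, 0, 0, 0, 0, 0, 0, 0, 0],
)

```text
t: 27.75
tool_pos: [0.5018, -0.2754, 0.2265]
orientation: [-0.001, 0.78, 0.626, -0.0]
wrist_force: [-0.4, -0.3, -0.1]
finger_gap: -0.0001
```

```bash
python3 look.py p25 -.16 .13;python3 ov.py o25; python3 -c "
from h import *
for n in('scene','top'): cv2.imwrite('pics/%s_end.png'%n,camera(n)['pixels'])"
```

```text
t 27.75 clamp [-0.3067  0.0016] z 0.2265 yaw-A -1.5688 F clamp [-0.35  0.28 -0.08] gap -0.0001
top 306 189
scene 243 192
t 27.85 clamp [-0.3069  0.0014] z 0.2267 yaw-A -1.5687 F clamp [-0.21  0.61  0.08] gap -0.0
```

View pics/p25.png

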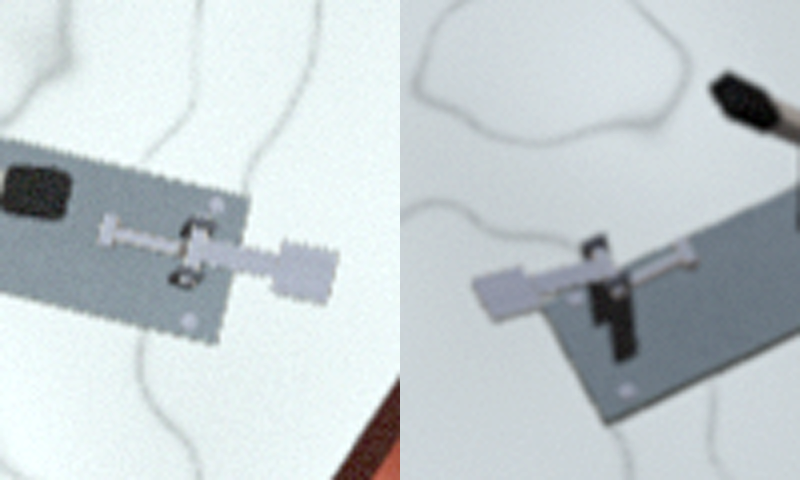

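View pics/o25.png

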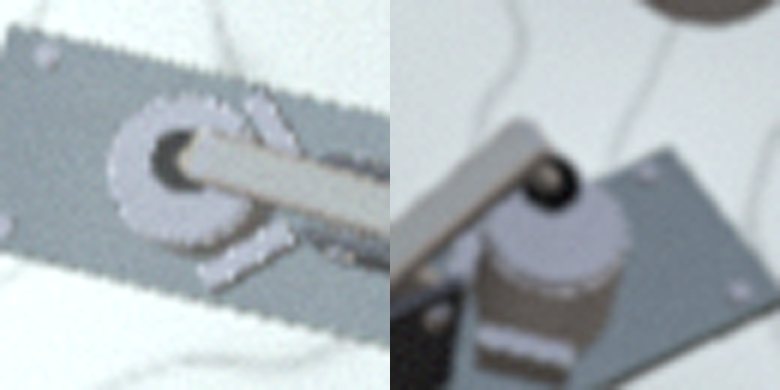

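View pics/scene_end.png

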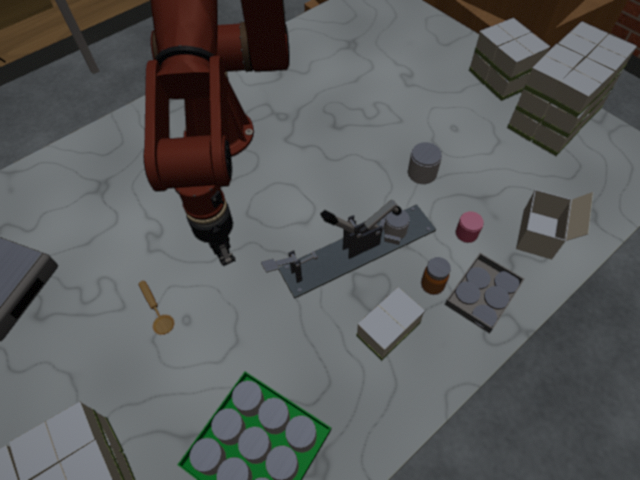

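The clamp is open, the paddle is back at rest, the lid is home, the tin is in its stop and everything else is untouched. Handing in.

```bash
python3 -c "
from bench import arm
print(arm.job_done())"
```

```text
the job is handed in; nothing more can be done
None
```

I pushed the tin into the V stop and pressed the hand lever over centre until it locked with the lid home. I then pressed the release paddle, the clamp sprang open, and I handed the job in at about 28 s of the 72 s. No verdict was given.

**Last checks:**
- **Clamp:** the final pictures show it open, with the release lever back at rest.
- **Tin and lid:** the tin stands upright in its seat, and the lid's raised rim no longer shows. I judged the lid home by eye and did not measure its height.
- **Other things:** the carton, jar and spoon look to be where they started, and the arm was touching nothing.

**What went wrong or disagreed:**
- **Seating the tin:** the first pushes went wrong. The tin caught off-centre on one stop and tipped slightly (about 12 N at the wrist, limit 25 N). I backed off, it stood upright again, and a lower diagonal push seated it.
- **Camera views:** the two views disagreed by 3 to 4 mm on the tin's sideways position. Relative to the plate's screws it was within 3 mm in each view and within 1 mm on average.
- **Hand lever force:** the highest wrist reading while pressing was about 10 N, above the 6 to 8 N expected because I first pressed too far in along the grip. It stayed under the 16 N limit at every reading.

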